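# Find the heavy side of a duct fan wheel and hold it down

### The arm

A 7-joint arm with a two-finger parallel gripper is mounted at the origin on the work surface. World frame = base frame: x ahead of the robot, y to its left, z up, the work surface at z = 0. Lengths are in m, angles in degrees, forces in N, time in s.
With the tool pointing down it reaches from about 0.425 to 0.875 m from the base axis. Payload 4.7 kg.
Tool frame: the origin (TCP) lies on the centre line of the jaws, within the pads' length; the fingertips stand 25 mm ahead of it and the grasp point (between the pads) lies 6 mm ahead of it; z points along the fingers, y is the direction in which the jaws open and shut (so a half turn about z gives the same grasp; the last joint's range is limited). The gripper opens to 87 mm and grips with 3 to 60 N. Pads are 19 mm wide; open, the fingers measure 117 mm over their backs; the gripper's body (75 mm by 190 mm) begins 51 mm behind the grasp point.
Start: joints at [-63.249, 18.392, -4.016, 83.108, 1.295, 78.541, -3.26], TCP at [0.284, 0.585, 0.248] pointing down, gripper open.
Joint ranges: [-163.93, 163.93], [-17.29, 119.83], [-79.2, 71.16], [3.27, 140.29], [-89.18, 269.18], [5.43, 117.66], [-154.24, 154.24]. Speed limits (degrees/s): [147.25, 147.25, 180, 180, 180, 180, 180].

### API

Orientations are given as [roll, pitch, yaw] about the fixed x, y, z axes, in that order (R = Rz(yaw) Ry(pitch) Rx(roll)).
In Python, from cell import env gives the robot as it stands.
- The arm moves only by the shell command python3 -m creep 'ROWS' [OPENING] [FORCE]. ROWS is JSON, a list of rows, each an object of numbers: "tx", "ty", "tz": the shift along the tool's x, y, z in m; "rx", "ry", "rz": the turn, a rotation vector about the tool's x, y, z in degrees. In form: [{"tx": .., "ty": .., "tz": .., "rx": .., "ry": .., "rz": ..}, ...]. A call has 1 to 20 rows; each row shifts and turns the commanded pose from where the row before left it, along the tool's axes as they then stand; what a row does not reach is not made up. A row lasts 1/8 s, in which the tool goes at most 62.5 mm and 10.7 degrees, less where a joint would pass 70% of its speed; a pose out of reach is approached as far as the arm can. A call is refused whole if a number of a shift passes 0.0625 or a number of a turn 10.7, either way. A call with a gripper value outside its range is refused whole. OPENING is the finger opening in m, from 0 to 0.087, set as the call begins (- or left out, the last holds). The fingers move at their own pace and stop on an object; FORCE is the grip in N (left out, the last holds). Time passes only in rows, so rows that do not move let the fingers close. It gives the time, the measured TCP pose, the force and the opening at its end, in the units of the state.
- env.get_obs(): the state, without advancing time (a new reading comes with each control period).
- env.read_camera(name): name is "scene" or "top" or "wrist"; returns a dict with "pixels" (480x640x3 uint8, red, green, blue), "intrinsics" (3x3 intrinsics, pixels), "R" (3x3) and "t" (3): a world point X has camera coordinates R X + t. Camera axes: x right, y down, z forward; pixel columns grow to the right and rows downward; lengths in m; the calibration is good to about 2 mm. A picture is of the moment at which its call begins. There is no depth.
- env.sign_off(): hands the job in, once; it reports no verdict.
The state is a dict: "time_s": time; "qpos": joint angles; "joint_velocities": joint speeds; "effort": joint torques, N m; "tool_pos": TCP position; "tool_rot": TCP orientation; "force": force on the tool from outside, world axes, zero at the start; "wrist_torque": the same for the moment, N m; "grip_width": finger opening in m.
Only numpy, scipy, OpenCV 4.12 (cv2) and the standard library are available. Lean on these libraries where they do the work, as an engineer would, in place of code of your own. Each camera call takes 0.05 s, during which the arm holds its last target.

### The job

Lift the loose cover off the duct fan by its red knob and set it down flat on the bench, clear of the fan and of the other things and without dropping it. Then turn the fan wheel inside by hand and feel which side of it is heavy, and bring that heavy side straight down. Finish while still gripping the wheel, holding it still there so that a colleague can press a balance clip onto the light side at the top; leave everything else on the bench alone.

Things in the scene. Friction and masses are not known exactly. Their poses are not given: they have to be found in the camera images.
- casing: Galvanised casing of an inline duct fan, fixed on the bench: box 240 mm long (its x, along the fan shaft), 210 wide (y), 197 high, walls 6 mm, open top under the cover; a duct spigot of 155 mm diameter stands 30 mm out of each x end. Origin: centre of its underside; z up. Besides the wheel it holds only a motor bracket, 70 mm from the wheel towards -x, no higher than 141 mm above the bench.
- cover: Loose flat cover on the casing, 246 (x) x 216 mm (y), 0.45 kg. Strips under it reach 6 mm down inside the walls with 4 mm play. Origin: centre of its underside, at the strips' lower edge; z up. Plate top at z = 10 mm. In its middle an upright red knob, a 30 mm cylinder from z = 10 to 46 mm, to pinch from above. The bench to the right of the casing (robot's right, -y) is free for it.
- wheel: Fan wheel in the casing: dark 104 mm hub, seven blades, black outer hoop 170 mm in diameter, 10 mm thick (radius 75 to 85), 20 mm wide along the shaft with flat sides; pinch the hoop from above across this width. Blades lie within the width. Origin: on the shaft, mid hoop; x along the shaft (casing's x), z to the yellow mark. Hoop top is 7 mm below the casing's edge. Turns without end stops.
- shaft (a point): Point on the shaft axis in the middle of the hoop, 105 mm above the bench. The bearings drag with about 0.145 N m, so the wheel stays where it is left. The heavy side adds a weight moment of 0.11 to 0.14 N m when level with the shaft: turning is easier while that side sinks, harder while it rises, and a hand that grips the hoop also feels it pull when at rest; no pull when straight down or up.
- mark (a point): Yellow paint mark on the hoop's outer edge, 85 mm from the shaft axis. It has nothing to do with the heavy side, which is hidden in the hub at any angle to the mark, different every time.
- clip_tray: Blue tray of balance clips, 90 x 130 x 28 mm; a bystander. Origin: centre of its underside.
- spare_motor: Dark upright spare motor, 76 mm diameter, 88 mm high; a bystander. Origin: centre of its underside.
- driver: Cordless screwdriver lying on its side, about 200 x 165 x 54 mm; a bystander. Origin: underside, below the middle of its barrel; x along the barrel to the bit, its handle and battery to +y.
- spray_can: Blue spray can with a white cap, 58 mm diameter, 153 mm high, standing; a bystander. Origin: centre of its underside.

How it is judged (in metres and radians):
On the way, in this order (a step that is already met when the one before it is completed fails the run):
1. the cover lies flat on the bench beside the fan, let go (height (world z) of cover below 0.006 m and angle between cover's own z axis and vertical below 0.05 rad and linear speed of cover below 0.03 m/s and contact force between the fingers and cover below 0.1 N and contact force between cover and casing below 0.1 N), for 0.2 s.
2. the wheel is turned by hand through at least 20 degrees from where it stood (distance of mark from where it was at the start of the episode above 0.03 m and contact force between the fingers and wheel above 0.5 N), for 0.1 s.
At the end, for the whole second after the job is handed in: The wheel's heavy side is within 20 degrees of straight down, the wheel is still (under 0.1 rad/s) and gripped with more than 4 N; the cover lies flat on the bench (tilt under 3 degrees, within 6 mm), at rest, touching neither robot, casing nor bystanders (all of step 1 and z of slug_c0 in the frame of casing below 0.0712 m and contact force between the fingers and wheel above 4 N and angular speed of wheel below 0.1 rad/s and contact force between the arm and cover below 0.1 N and contact force between cover and clip_tray below 0.1 N and contact force between cover and spare_motor below 0.1 N and contact force between cover and driver below 0.1 N and contact force between cover and spray_can below 0.1 N); the arm keeps its last pose, push and grip.
It fails at once if the cover is dropped (linear speed of cover above 0.6 m/s and contact force between the fingers and cover below 0.1 N).
It fails at once if a bystander is moved by more than 30 mm (distance of any of clip_tray, spare_motor, driver, spray_can from where it was at the start of the episode above 0.03 m).
It also fails if it takes over 72 s, if anything falls off the work surface, if the arm or the gripper's body presses on something with over 40 N, if the wrist force passes 120 N, or if a joint passes its speed limit or range.

## Working session

There is one attempt and no reset: what is moved stays moved. The work goes in short steps, Python scripts to look and compute and a shell command to move; the robot and the scene stay as the last step left them, time stands still between calls to the robot, and variables do not carry over. Pictures are saved under pics/ and viewed, and the job is handed in when it is done.

```bash
ls; mkdir -p pics; python3 - <<'E'
from cell import env
import cv2,numpy as np
print(env.get_obs())
for n in ("scene","top","wrist"):
    c=env.read_camera(n); cv2.imwrite(f"pics/{n}0.png",c["pixels"][:,:,::-1]); print(n,c["intrinsics"].round(1).tolist(),c["R"].round(4).tolist(),c["t"].round(4).tolist())
E
```

```text
pics
{'time_s': 0.0, 'qpos': array([-63.24861157,  18.43807246,  -4.01520989,  83.1755572 ,
         1.29471809,  78.5418072 ,  -3.26041434]), 'joint_velocities': array([ 0.00723879,  0.03062141,  0.05844048, -0.05063932, -0.06083452,
       -0.09476898,  0.00769582]), 'effort': array([-8.55374419e-04, -4.91280127e+01, -4.04374329e-01, -3.12531495e+01,
       -6.39276300e-02,  4.36198991e-02,  1.83174243e-04]), 'tool_pos': array([0.28418438, 0.58400866, 0.24646689]), 'tool_rot': array([-1.79889792e+02,  5.69630241e-03,  1.54057605e+02]), 'force': array([-0.18293162, -0.60208081, -0.09524888]), 'wrist_torque': array([-0.0118634 ,  0.00771583, -0.02119464]), 'grip_width': 0.08678574942399278}
scene [[442.0, 0.0, 319.2], [0.0, 442.0, 241.2], [0.0, 0.0, 1.0]] [[-0.2828, 0.9591, -0.0152], [0.8041, 0.2284, -0.5488], [-0.5229, -0.1674, -0.8358]] [0.0874, -0.4375, 1.4606]
top [[510.2, 0.0, 325.9], [0.0, 510.2, 237.0], [0.0, 0.0, 1.0]] [[-0.0211, -0.9997, -0.0084], [-0.998, 0.0215, -0.0595], [0.0597, 0.0072, -0.9982]] [0.0855, 0.605, 1.2586]
wrist [[371.4, 0.0, 318.2], [0.0, 371.4, 238.3], [0.0, 0.0, 1.0]] [[0.4385, 0.8987, -0.002], [0.8599, -0.419, 0.2915], [0.2612, -0.1295, -0.9566]] [-0.6481, -0.0356, 0.3918]
```

View pics/top0.png

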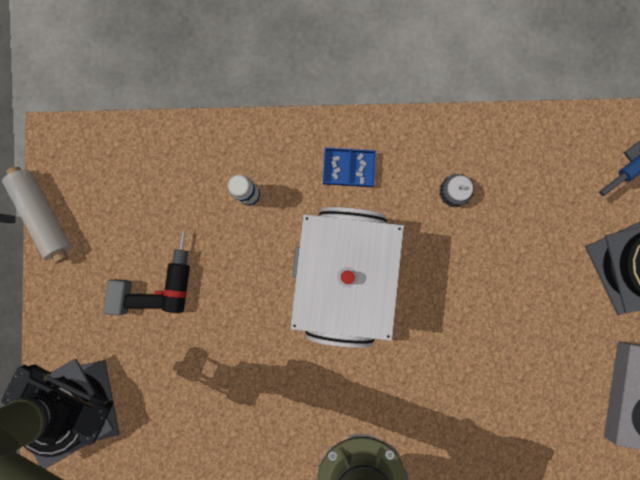

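View pics/scene0.png

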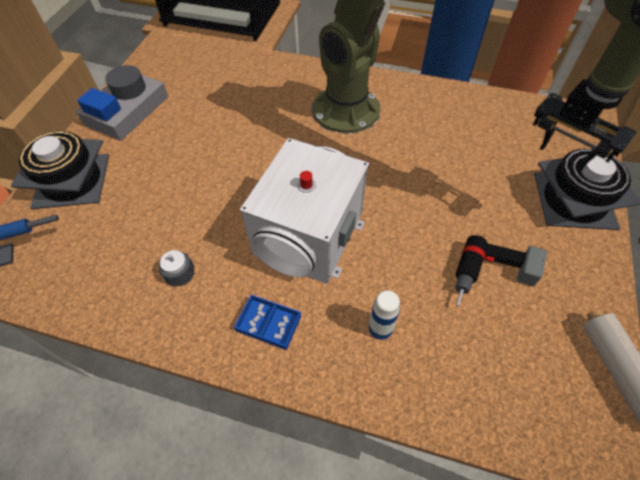

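The top view shows the cover with corners at about (307,217), (403,226), (393,339) and (292,330), and the red knob at (348,277). The spare motor is at (457,190). The bench to the right of the fan (columns 410–590) is free.

```bash
cat > h.py <<'E'
from cell import env
import cv2,numpy as np
def ray(c,u,v):
    d=np.linalg.inv(c["intrinsics"])@np.array([u,v,1.]); return -c["R"].T@c["t"], c["R"].T@d
def onz(c,u,v,z):
    o,d=ray(c,u,v); return o+d*(z-o[2])/d[2]
def tri(c1,p1,c2,p2):
    A=[];b=[]
    for c,p in((c1,p1),(c2,p2)):
        o,d=ray(c,*p); d/=np.linalg.norm(d); P=np.eye(3)-np.outer(d,d); A.append(P);b.append(P@o)
    return np.linalg.lstsq(np.vstack(A),np.hstack(b),rcond=None)[0]
def save(n,c): cv2.imwrite(f"pics/{n}.png",c["pixels"][:,:,::-1])
def red(c,box=None):
    h=cv2.cvtColor(c["pixels"],cv2.COLOR_RGB2HSV); m=(((h[:,:,0]<6)|(h[:,:,0]>174))&(h[:,:,1]>180)&(h[:,:,2]>90)).astype(np.uint8)
    if box: k=np.zeros_like(m);x0,y0,x1,y1=box;k[y0:y1,x0:x1]=1;m*=k
    return m
E
python3 - <<'E'
from h import *
t=env.read_camera("top"); s=env.read_camera("scene")
px=t["pixels"].astype(int)
m=red(t,(320,250,380,300)); ys,xs=np.nonzero(m); print("knob px",xs.mean(),ys.mean(),len(xs),onz(t,xs.mean(),ys.mean(),.232))
m2=red(s,(280,160,330,200)); y2,x2=np.nonzero(m2); print(x2.mean(),y2.mean(),tri(t,(xs.mean(),ys.mean()),s,(x2.mean(),y2.mean())))
# cover: bright low-sat region
h=cv2.cvtColor(t["pixels"],cv2.COLOR_RGB2HSV)
w=((h[:,:,1]<30)&(h[:,:,2]>150)).astype(np.uint8); w[:205]=0; w[350:]=0; w[:,:280]=0; w[:,420:]=0
w=cv2.morphologyEx(w,cv2.MORPH_OPEN,np.ones((25,25)))
c=max(cv2.findContours(w,0,2)[0],key=cv2.contourArea); r=cv2.minAreaRect(c); b=cv2.boxPoints(r); print(r)
P=np.array([onz(t,*q,.201) for q in b]); print(P.round(4), P.mean(0))
for i in range(4):
    e=P[(i+1)%4]-P[i]; print(np.linalg.norm(e),np.degrees(np.arctan2(e[1],e[0])))
for n,q,z in (("motor",(459,188),.088),("tray",(350,168),.028),("can",(240,187),.153),("driver",(176,290),.04)): print(n,onz(t,*q,z).round(3))
E
```

```text
knob px 347.735632183908 276.71264367816093 87 [0.51044719 0.02752651 0.232     ]
306.0615384615385 178.92307692307693 [0.50953065 0.02918873 0.21969274]
((346.5741271972656, 276.78350830078125), (100.90975952148438, 123.20458221435547), 5.906141757965088)
[[ 0.3936  0.1516  0.201 ]
 [ 0.6543  0.1199  0.201 ]
 [ 0.6272 -0.0951  0.201 ]
 [ 0.3676 -0.0605  0.201 ]] [0.51069489 0.02899405 0.201     ]
0.26258463666917575 -6.933668597278602
0.2166960387063313 -97.19094996386033
0.26184307455197686 172.40606995821753
0.21367661755594766 83.0089214747783
motor [ 0.712 -0.246  0.088]
tray [0.778 0.009 0.028]
can [0.716 0.263 0.153]
driver [0.483 0.443 0.04 ]
```

View pics/wrist0.png

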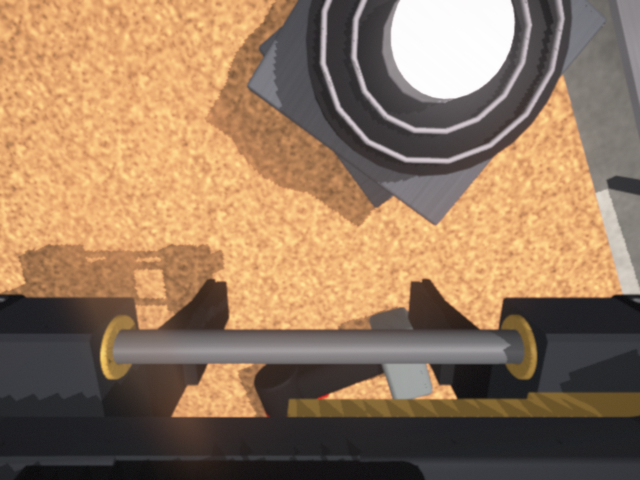

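The wrist view shows only the bench and a round item on the left side, far from the fan. Next I work out the transfer to above the knob.

```bash
cat >> h.py <<'E'
from scipy.spatial.transform import Rotation as Ro
def const_rows(target,yaw,N):
    o=env.get_obs(); p=o["tool_pos"]; R=Ro.from_euler('xyz',o["tool_rot"],degrees=True)
    T=Ro.from_euler('xyz',[180,0,yaw],degrees=True); rv=(R.inv()*T).as_rotvec()
    A=np.zeros((3,3)); cur=R
    for k in range(N): A+=cur.as_matrix(); cur=cur*Ro.from_rotvec(rv/N)
    print("t",np.linalg.solve(A,np.array(target)-p).round(5),"r",np.degrees(rv/N).round(3),"N",N,"now",p.round(4),o["tool_rot"].round(2))
E
python3 -c "
from h import *
const_rows([.510,.0285,.30],82.9,16)"
```

```text
t [-0.03955 -0.00598 -0.0033 ] r [-3.000e-03  2.000e-03  4.447e+00] N 16 now [0.2843 0.5843 0.2471] [-179.95    0.    154.06]
```

```bash
python3 -m creep '[{"tz":-0.027},{"tz":-0.026,"tx":-0.0395,"ty":-0.006,"rz":4.45},{"tx":-0.0395,"ty":-0.006,"rz":4.45},{"tx":-0.0395,"ty":-0.006,"rz":4.45},{"tx":-0.0395,"ty":-0.006,"rz":4.45},{"tx":-0.0395,"ty":-0.006,"rz":4.45},{"tx":-0.0395,"ty":-0.006,"rz":4.45},{"tx":-0.0395,"ty":-0.006,"rz":4.45},{"tx":-0.0395,"ty":-0.006,"rz":4.45},{"tx":-0.0395,"ty":-0.006,"rz":4.45},{"tx":-0.0395,"ty":-0.006,"rz":4.45},{"tx":-0.0395,"ty":-0.006,"rz":4.45},{"tx":-0.0395,"ty":-0.006,"rz":4.45},{"tx":-0.0395,"ty":-0.006,"rz":4.45},{"tx":-0.0395,"ty":-0.006,"rz":4.45},{"tx":-0.0395,"ty":-0.006,"rz":4.45},{"tx":-0.0395,"ty":-0.006,"rz":4.45},{}]' 0.087 20
python3 - <<'E'
from h import *
const_rows([.510,.0285,.231],82.9,4)
c=env.read_camera("wrist"); save("w1",c)
m=red(c);ys,xs=np.nonzero(m);print(xs.mean(),ys.mean(),onz(c,xs.mean(),ys.mean(),.23),len(xs))
E
```

```text
t [-0.15378 -0.04199  0.00406] r [-1.000e-02  8.000e-03  1.779e+01] N 4 now [0.2843 0.5843 0.2471] [-179.95    0.    154.06]
322.27272727272725 396.22727272727275 [0.32977637 0.56331806 0.23      ] 22$[0]: bad value
```

View pics/w1.png

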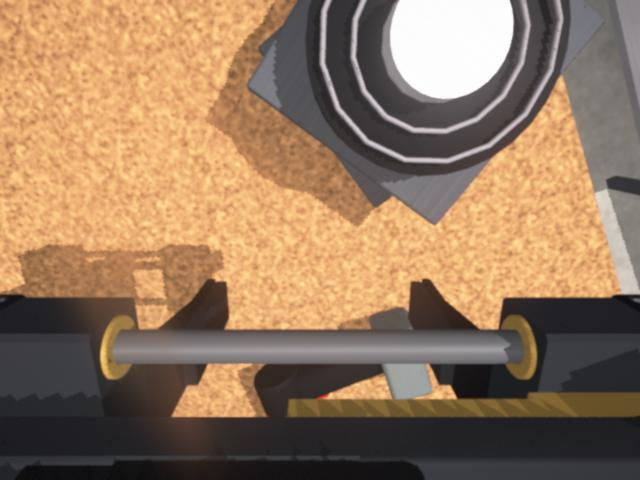

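The move was refused, so the picture is unchanged. Each row probably needs all six keys.

```bash
python3 -m creep '[{"tx":0,"ty":0,"tz":-0.027,"rx":0,"ry":0,"rz":0},{"tz":-0.026,"tx":-0.0395,"ty":-0.006,"rx":0,"ry":0,"rz":4.45},{"tx":-0.0395,"ty":-0.006,"tz":0,"rx":0,"ry":0,"rz":4.45},{"tx":-0.0395,"ty":-0.006,"tz":0,"rx":0,"ry":0,"rz":4.45},{"tx":-0.0395,"ty":-0.006,"tz":0,"rx":0,"ry":0,"rz":4.45},{"tx":-0.0395,"ty":-0.006,"tz":0,"rx":0,"ry":0,"rz":4.45},{"tx":-0.0395,"ty":-0.006,"tz":0,"rx":0,"ry":0,"rz":4.45},{"tx":-0.0395,"ty":-0.006,"tz":0,"rx":0,"ry":0,"rz":4.45},{"tx":-0.0395,"ty":-0.006,"tz":0,"rx":0,"ry":0,"rz":4.45},{"tx":-0.0395,"ty":-0.006,"tz":0,"rx":0,"ry":0,"rz":4.45},{"tx":-0.0395,"ty":-0.006,"tz":0,"rx":0,"ry":0,"rz":4.45},{"tx":-0.0395,"ty":-0.006,"tz":0,"rx":0,"ry":0,"rz":4.45},{"tx":-0.0395,"ty":-0.006,"tz":0,"rx":0,"ry":0,"rz":4.45},{"tx":-0.0395,"ty":-0.006,"tz":0,"rx":0,"ry":0,"rz":4.45},{"tx":-0.0395,"ty":-0.006,"tz":0,"rx":0,"ry":0,"rz":4.45},{"tx":-0.0395,"ty":-0.006,"tz":0,"rx":0,"ry":0,"rz":4.45},{"tx":-0.0395,"ty":-0.006,"tz":0,"rx":0,"ry":0,"rz":4.45},{"tx":0,"ty":0,"tz":0,"rx":0,"ry":0,"rz":0}]' 0.087 20
python3 - <<'E'
from h import *
const_rows([.510,.0285,.231],82.9,4)
c=env.read_camera("wrist"); save("w1",c)
m=red(c);ys,xs=np.nonzero(m);print(xs.mean(),ys.mean(),onz(c,xs.mean(),ys.mean(),.23),len(xs))
E
```

```text
time_s: 2.55
tool_pos: [0.5086, 0.0242, 0.3011]
tool_rot: [180.0, 0.0, 82.4]
force: [0.7, 0.2, -0.5]
grip_width: 0.087
t [0.00112 0.00021 0.01752] r [ 0.01   0.    -0.137] N 4 now [0.5086 0.0242 0.3011] [179.96   0.    82.35]
nan nan [nan nan nan] 0<stdin>:4: RuntimeWarning: Mean of empty slice.
  ret = ret.dtype.type(ret / rcount)
```

View pics/w1.png

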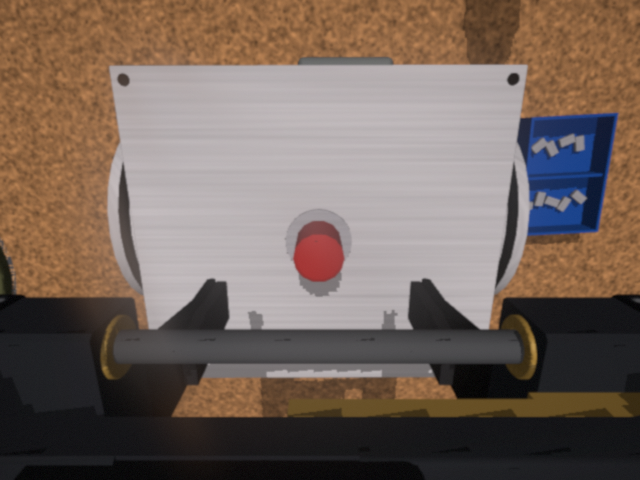

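The knob top is at (319,258), between the jaws. The cover's far edge is level in the image, with holes at (123,79) and (513,79), so yaw is aligned.

```bash
python3 - <<'E'
from h import *
c=env.read_camera("wrist")
print(onz(c,319,260,.237))
a,b=onz(c,123,79,.201),onz(c,513,79,.201);d=b-a;print(a,b,np.linalg.norm(d),np.degrees(np.arctan2(d[1],d[0])))
E
```

```text
[0.51036306 0.03158799 0.237     ]
[0.40870629 0.14631847 0.201     ] [0.6372359  0.11635359 0.201     ] 0.23048574314572584 -7.470026503271777
```

```bash
python3 -m creep '[{"tx":0.006,"ty":0.0005,"tz":0,"rx":0,"ry":0,"rz":0},{"tx":0,"ty":0,"tz":0.018,"rx":0,"ry":0,"rz":0},{"tx":0,"ty":0,"tz":0.018,"rx":0,"ry":0,"rz":0},{"tx":0,"ty":0,"tz":0.018,"rx":0,"ry":0,"rz":0},{"tx":0,"ty":0,"tz":0.010,"rx":0,"ry":0,"rz":0},{"tx":0,"ty":0,"tz":0.006,"rx":0,"ry":0,"rz":0},{"tx":0,"ty":0,"tz":0,"rx":0,"ry":0,"rz":0},{"tx":0,"ty":0,"tz":0,"rx":0,"ry":0,"rz":0}]' 0.087 20
python3 -m creep '[{"tx":0,"ty":0,"tz":0,"rx":0,"ry":0,"rz":0},{"tx":0,"ty":0,"tz":0,"rx":0,"ry":0,"rz":0},{"tx":0,"ty":0,"tz":0,"rx":0,"ry":0,"rz":0},{"tx":0,"ty":0,"tz":0,"rx":0,"ry":0,"rz":0}]' 0.01 35
```

```text
time_s: 3.65
tool_pos: [0.5109, 0.0351, 0.2312]
tool_rot: [179.9, -0.0, 82.9]
force: [-0.2, 1.5, 0.2]
grip_width: 0.0872
time_s: 4.15
tool_pos: [0.5105, 0.0352, 0.2306]
tool_rot: [180.0, -0.0, 82.9]
force: [0.4, -0.7, 0.3]
grip_width: 0.0545
```

```bash
python3 -m creep '[{"tx":-0.004,"ty":0,"tz":0,"rx":0,"ry":0,"rz":0},{"tx":0,"ty":0,"tz":0,"rx":0,"ry":0,"rz":0},{"tx":0,"ty":0,"tz":0,"rx":0,"ry":0,"rz":0},{"tx":0,"ty":0,"tz":0,"rx":0,"ry":0,"rz":0},{"tx":0,"ty":0,"tz":0,"rx":0,"ry":0,"rz":0},{"tx":0,"ty":0,"tz":0,"rx":0,"ry":0,"rz":0}]' 0.01 35
```

```text
time_s: 4.9
tool_pos: [0.5099, 0.031, 0.2306]
tool_rot: [-180.0, 0.0, 82.9]
force: [-0.9, -1.4, 0.3]
grip_width: 0.0291
```

```bash
python3 -m creep '[{"tx":0,"ty":0,"tz":-0.004,"rx":0,"ry":0,"rz":0},{"tx":0,"ty":0,"tz":-0.008,"rx":0,"ry":0,"rz":0},{"tx":0,"ty":0,"tz":-0.012,"rx":0,"ry":0,"rz":0},{"tx":0,"ty":0,"tz":-0.012,"rx":0,"ry":0,"rz":0},{"tx":0,"ty":0,"tz":-0.012,"rx":0,"ry":0,"rz":0},{"tx":0,"ty":0,"tz":-0.01,"rx":0,"ry":0,"rz":0},{"tx":0,"ty":0,"tz":-0.006,"rx":0,"ry":0,"rz":0},{"tx":0,"ty":0,"tz":0,"rx":0,"ry":0,"rz":0}]' 0.01 35
python3 - <<'E'
from h import *
c=env.read_camera("scene"); save("s2",c)
E
```

```text
time_s: 5.9
tool_pos: [0.5102, 0.0312, 0.295]
tool_rot: [180.0, -0.0, 82.9]
force: [-0.4, 0.8, -4.4]
grip_width: 0.0292
```

View pics/s2.png

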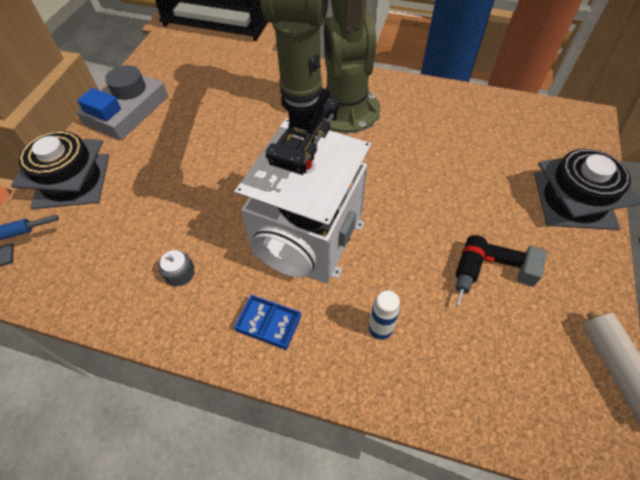

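The cover hangs level from the gripper (knob near (305,165)) and has lifted off the casing, with the wheel hoop visible at (305,220). The wrist force of −4.4 N matches its weight. I carry it to the right.

```bash
python3 -m creep '[{"tx":-0.01,"ty":0.0005,"tz":0,"rx":0,"ry":0,"rz":0},{"tx":-0.02,"ty":0.001,"tz":0,"rx":0,"ry":0,"rz":0},{"tx":-0.025,"ty":0.0015,"tz":0,"rx":0,"ry":0,"rz":0},{"tx":-0.025,"ty":0.0015,"tz":0,"rx":0,"ry":0,"rz":0},{"tx":-0.025,"ty":0.0015,"tz":0,"rx":0,"ry":0,"rz":0},{"tx":-0.025,"ty":0.0015,"tz":0,"rx":0,"ry":0,"rz":0},{"tx":-0.025,"ty":0.0015,"tz":0,"rx":0,"ry":0,"rz":0},{"tx":-0.025,"ty":0.0015,"tz":0,"rx":0,"ry":0,"rz":0},{"tx":-0.025,"ty":0.0015,"tz":0,"rx":0,"ry":0,"rz":0},{"tx":-0.025,"ty":0.0015,"tz":0,"rx":0,"ry":0,"rz":0},{"tx":-0.025,"ty":0.0015,"tz":0,"rx":0,"ry":0,"rz":0},{"tx":-0.02,"ty":0.001,"tz":0,"rx":0,"ry":0,"rz":0},{"tx":-0.015,"ty":0.001,"tz":0,"rx":0,"ry":0,"rz":0},{"tx":-0.006,"ty":0,"tz":0,"rx":0,"ry":0,"rz":0},{"tx":0,"ty":0,"tz":0,"rx":0,"ry":0,"rz":0},{"tx":0,"ty":0,"tz":0,"rx":0,"ry":0,"rz":0}]' 0.01 35
```

```text
time_s: 7.95
tool_pos: [0.4903, -0.2637, 0.2944]
tool_rot: [-180.0, -0.0, 82.9]
force: [0.5, 1.0, -4.4]
grip_width: 0.0292
```

```bash
python3 -m creep '[{"tx":0,"ty":0,"tz":0.012,"rx":0,"ry":0,"rz":0},{"tx":0,"ty":0,"tz":0.024,"rx":0,"ry":0,"rz":0},{"tx":0,"ty":0,"tz":0.03,"rx":0,"ry":0,"rz":0},{"tx":0,"ty":0,"tz":0.03,"rx":0,"ry":0,"rz":0},{"tx":0,"ty":0,"tz":0.03,"rx":0,"ry":0,"rz":0},{"tx":0,"ty":0,"tz":0.03,"rx":0,"ry":0,"rz":0},{"tx":0,"ty":0,"tz":0.03,"rx":0,"ry":0,"rz":0},{"tx":0,"ty":0,"tz":0.024,"rx":0,"ry":0,"rz":0},{"tx":0,"ty":0,"tz":0.016,"rx":0,"ry":0,"rz":0},{"tx":0,"ty":0,"tz":0.01,"rx":0,"ry":0,"rz":0},{"tx":0,"ty":0,"tz":0.006,"rx":0,"ry":0,"rz":0},{"tx":0,"ty":0,"tz":0.005,"rx":0,"ry":0,"rz":0},{"tx":0,"ty":0,"tz":0.004,"rx":0,"ry":0,"rz":0},{"tx":0,"ty":0,"tz":0.002,"rx":0,"ry":0,"rz":0},{"tx":0,"ty":0,"tz":0,"rx":0,"ry":0,"rz":0}]' 0.01 35
```

```text
time_s: 9.82
tool_pos: [0.4901, -0.2647, 0.0416]
tool_rot: [180.0, -0.0, 82.9]
force: [-0.7, -0.6, -5.0]
grip_width: 0.0294
```

```bash
python3 -m creep '[{"tx":0,"ty":0,"tz":0.001,"rx":0,"ry":0,"rz":0},{"tx":0,"ty":0,"tz":0.001,"rx":0,"ry":0,"rz":0},{"tx":0,"ty":0,"tz":0.001,"rx":0,"ry":0,"rz":0},{"tx":0,"ty":0,"tz":0,"rx":0,"ry":0,"rz":0}]' 0.01 35
```

```text
time_s: 10.32
tool_pos: [0.4902, -0.2647, 0.0396]
tool_rot: [180.0, -0.0, 82.9]
force: [-3.2, 0.9, 5.0]
grip_width: 0.0295
```

The bench now pushes up (+5 N), so the cover is seated. I release it.

```bash
python3 -m creep '[{"tx":0,"ty":0,"tz":0,"rx":0,"ry":0,"rz":0},{"tx":0,"ty":0,"tz":0,"rx":0,"ry":0,"rz":0},{"tx":0,"ty":0,"tz":0,"rx":0,"ry":0,"rz":0},{"tx":0,"ty":0,"tz":0,"rx":0,"ry":0,"rz":0},{"tx":0,"ty":0,"tz":0,"rx":0,"ry":0,"rz":0},{"tx":0,"ty":0,"tz":0,"rx":0,"ry":0,"rz":0},{"tx":0,"ty":0,"tz":0,"rx":0,"ry":0,"rz":0}]' 0.08 20
python3 -m creep '[{"tx":0,"ty":0,"tz":-0.015,"rx":0,"ry":0,"rz":0},{"tx":0,"ty":0,"tz":-0.03,"rx":0,"ry":0,"rz":0},{"tx":0,"ty":0,"tz":-0.05,"rx":0,"ry":0,"rz":0},{"tx":0,"ty":0,"tz":-0.05,"rx":0,"ry":0,"rz":0},{"tx":0,"ty":0,"tz":-0.05,"rx":0,"ry":0,"rz":0},{"tx":0,"ty":0,"tz":-0.04,"rx":0,"ry":0,"rz":0},{"tx":0,"ty":0,"tz":-0.02,"rx":0,"ry":0,"rz":0},{"tx":0,"ty":0,"tz":-0.005,"rx":0,"ry":0,"rz":0}]'
python3 - <<'E'
from h import *
save("t3",env.read_camera("top"));save("s3",env.read_camera("scene"))
E
```

```text
time_s: 11.2
tool_pos: [0.4901, -0.2646, 0.0386]
tool_rot: [180.0, -0.0, 82.9]
force: [-1.0, -0.9, -0.1]
grip_width: 0.0792
time_s: 12.2
tool_pos: [0.4904, -0.2653, 0.3009]
tool_rot: [179.8, 0.0, 82.8]
force: [-0.4, 0.0, -0.4]
grip_width: 0.0801
```

View pics/t3.png

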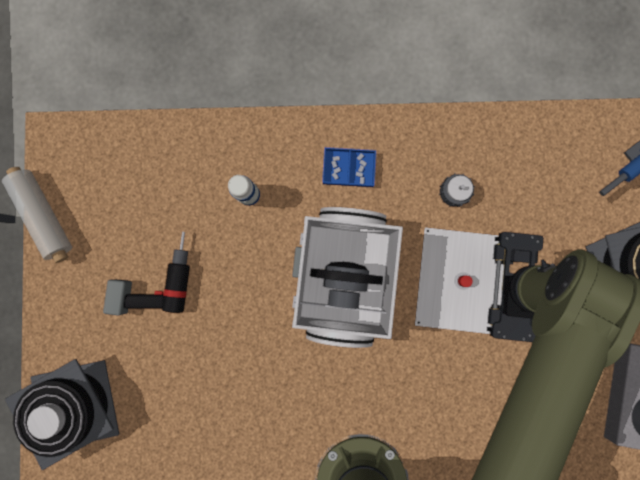

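View pics/s3.png

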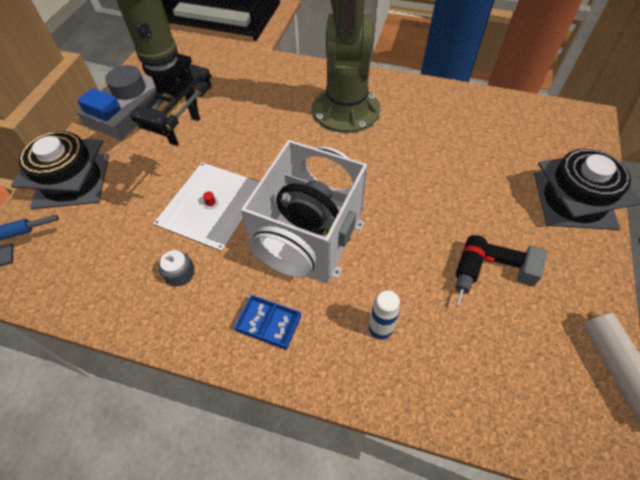

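The cover lies flat on the bench (knob at (208,198) in the scene view), clear of the casing and the motor. The hoop shows in the top view as a dark band from (311,274) to (383,279).

```bash
python3 - <<'E'
from h import *
import cv2
t=env.read_camera("top"); s=env.read_camera("scene")
g=t["pixels"].max(2)
big=cv2.resize(t["pixels"][205:350,285:415],None,fx=4,fy=4,interpolation=cv2.INTER_CUBIC); cv2.imwrite("pics/t3z.png",big[:,:,::-1])
big=cv2.resize(s["pixels"][130:290,235:385],None,fx=4,fy=4,interpolation=cv2.INTER_CUBIC)[:600]; cv2.imwrite("pics/s3z.png",big[:,:,::-1])
for u in (318,326,334,358,366,374):
    col=g[250:310,u]; d=np.where(col<60)[0]+250
    print(u,d.min(),d.max(),d)
E
```

```text
318 269 277 [269 270 271 272 273 274 275 276 277]
326 266 279 [266 267 268 269 270 271 272 273 274 275 276 277 278 279]
334 262 279 [262 263 264 265 266 271 272 273 274 275 276 277 278 279]
358 265 300 [265 266 267 268 269 273 274 275 276 277 278 279 280 281 282 294 295 296
 297 298 299 300]
366 269 289 [269 270 271 272 273 274 275 276 277 278 279 280 281 282 283 284 285 286
 287 288 289]
374 276 283 [276 277 278 279 280 281 282 283]
```

View pics/t3z.png

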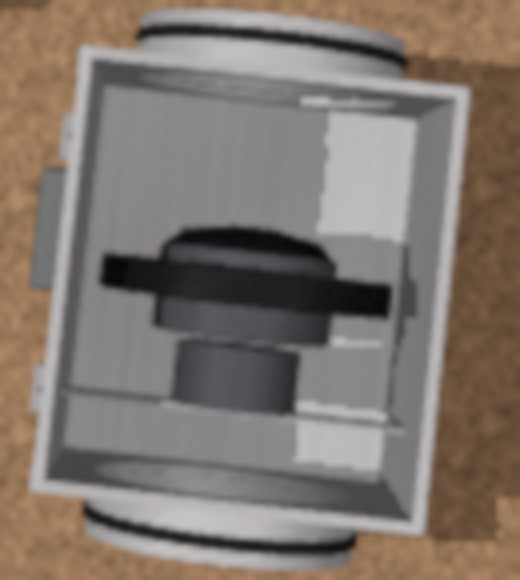

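View pics/s3z.png

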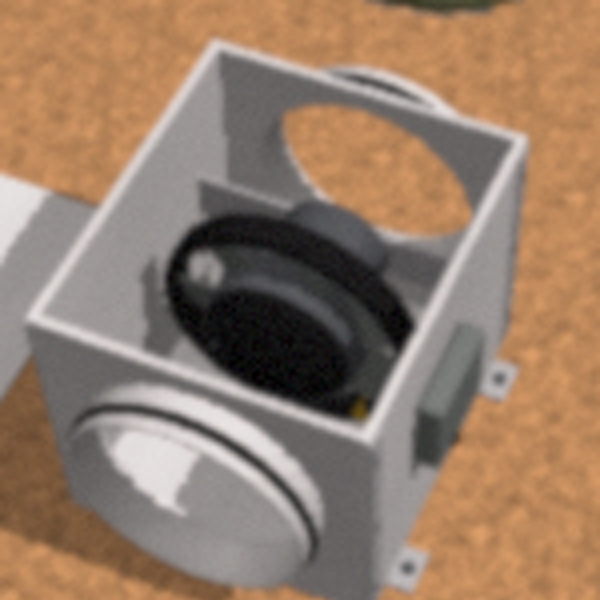

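```bash
python3 - <<'E'
from h import *
t=env.read_camera("top"); s=env.read_camera("scene")
g=t["pixels"].max(2)
for u in (340,344,348,352): print(u,g[262:290,u])
top=onz(t,347.5,276.3,.190);print("hoop top",top)
z=lambda x,y:(285+x/4,205+y/4)
C=[onz(t,*z(*q),.197) for q in ((82,48),(468,88),(424,533),(32,490))]
C=np.array(C);print(C.round(4),C.mean(0)); e=C[0]-C[3]; print(np.degrees(np.arctan2(e[1],e[0])), np.linalg.norm(e),np.linalg.norm(C[1]-C[0])); e=C[1]-C[2]; print(np.degrees(np.arctan2(e[1],e[0])))
# mark
a=np.radians(-7.4); ax=np.array([np.cos(a),np.sin(a),0]); S=np.array([top[0],.029,.105])
px=s["pixels"].astype(int); m=(px[:,:,0]>90)&(px[:,:,1]>60)&(px[:,:,2]<40); m[:170]=0;m[250:]=0;m[:,:270]=0;m[:,345:]=0
ys,xs=np.nonzero(m);print(len(xs),xs.mean(),ys.mean())
o,d=ray(s,xs.mean(),ys.mean()); p=o+d*(((S-o)@ax)/(d@ax)); r=p-S; ly=np.cross([0,0,1],ax)
print(p,"r",np.linalg.norm(r),"angle from up toward casing +y",np.degrees(np.arctan2(r@ly,r[2])))
E
```

```text
340 [38 16 15 18 33 68 89 90 76 47 36 39 38 37 37 35 35 37 55 79 90 93 91 91
 91 91 89 96]
344 [34 12 16 17 25 58 83 92 91 73 44 36 35 35 34 34 33 34 39 70 88 90 88 87
 87 88 88 86]
348 [48 16 14 14 20 34 71 86 87 75 47 32 33 32 34 32 33 34 37 58 78 86 86 87
 87 87 86 83]
352 [82 30 14 13 15 24 57 79 86 85 65 38 33 33 32 32 34 34 36 41 68 83 83 83
 83 82 82 82]
hoop top [0.51055111 0.02659147 0.19      ]
[[ 0.6401  0.1144  0.197 ]
 [ 0.614  -0.0929  0.197 ]
 [ 0.3775 -0.0625  0.197 ]
 [ 0.4043  0.1455  0.197 ]] [0.50900093 0.0261283  0.197     ]
-7.502492765331458 0.23783055605572892 0.20892847764723535
-7.333209605614762
3 324.6666666666667 232.66666666666666
[0.51674032 0.07665428 0.03234728] r 0.08710714895324119 angle from up toward casing +y 146.5182461186841
```

```bash
python3 -m creep '[{"tx":0.012,"ty":-0.001,"tz":0,"rx":0,"ry":0,"rz":0.1},{"tx":0.03,"ty":-0.002,"tz":0,"rx":0,"ry":0,"rz":0.1},{"tx":0.04,"ty":-0.002,"tz":0,"rx":0,"ry":0,"rz":0},{"tx":0.04,"ty":-0.002,"tz":0,"rx":0,"ry":0,"rz":0},{"tx":0.04,"ty":-0.002,"tz":0,"rx":0,"ry":0,"rz":0},{"tx":0.04,"ty":-0.002,"tz":0,"rx":0,"ry":0,"rz":0},{"tx":0.04,"ty":-0.002,"tz":0,"rx":0,"ry":0,"rz":0},{"tx":0.03,"ty":-0.002,"tz":0,"rx":0,"ry":0,"rz":0},{"tx":0.016,"ty":-0.002,"tz":0.01,"rx":0,"ry":0,"rz":0},{"tx":0.006,"ty":0,"tz":0.02,"rx":0,"ry":0,"rz":0},{"tx":0,"ty":0,"tz":0.01,"rx":0,"ry":0,"rz":0},{"tx":0,"ty":0,"tz":0,"rx":0,"ry":0,"rz":0},{"tx":0,"ty":0,"tz":0,"rx":0,"ry":0,"rz":0},{"tx":0,"ty":0,"tz":0,"rx":0,"ry":0,"rz":0}]' 0.06 20
cat >> h.py <<'E'
a_=np.radians(-7.4); AX=np.array([np.cos(a_),np.sin(a_),0]); AY=np.array([-np.sin(a_),np.cos(a_),0]); S=np.array([.5105,.029,.105])
def feel(n=10):
    L=[]
    for i in range(n):
        if i: env.read_camera("wrist")
        o=env.get_obs(); L.append(np.r_[o["force"],o["wrist_torque"],o["tool_pos"]])
    L=np.array(L); F=L[:,:3];M=L[:,3:6]; r=L[:,6:]-S
    tau=(M+np.cross(r,F))@AX
    rr=r.mean(0); al=np.degrees(np.arctan2(-rr@AY,rr[2]))
    print("t",o["time_s"],"alpha",al.round(1),"rad",np.hypot(rr@AY,rr[2]).round(4),"ax",(rr@AX).round(4),"rot",o["tool_rot"].round(1),"grip",round(o["grip_width"],4))
    print(" F X,Y,Z",np.round([F.mean(0)@AX,F.mean(0)@AY,F.mean(0)[2]],2),"sd",F.std(0).round(2)," M X,Y,Z",np.round([M.mean(0)@AX,M.mean(0)@AY,M.mean(0)[2]],3),"sd",M.std(0).round(3)," tau",tau.mean().round(3),"sd",tau.std().round(3))
E
python3 - <<'E'
from h import *
feel(8)
c=env.read_camera("wrist");save("w4",c)
E
```

```text
time_s: 14.25
tool_pos: [0.511, 0.0287, 0.2593]
tool_rot: [179.9, -0.0, 82.6]
force: [-0.8, -0.0, 0.3]
grip_width: 0.0601
t 14.6 alpha -0.0 rad 0.154 ax 0.0004 rot [180.   -0.   82.7] grip 0.0602
 F X,Y,Z [-0.03  0.01  0.02] sd [0.58 0.33 0.45]  M X,Y,Z [-0.078  0.039 -0.009] sd [0.032 0.026 0.031]  tau -0.079 sd 0.049
```

View pics/w4.png

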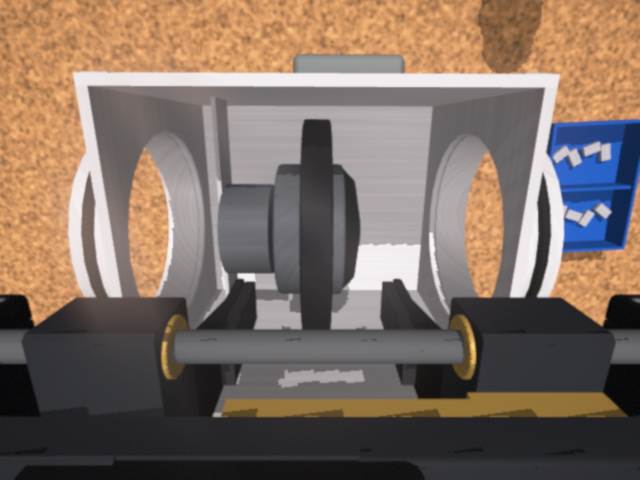

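The hoop at column 317 is centred between the fingers (columns 245 and 395), and the noise is low. I descend and grip.

```bash
python3 -m creep '[{"tx":0,"ty":0,"tz":0.02,"rx":0,"ry":0,"rz":0},{"tx":0,"ty":0,"tz":0.025,"rx":0,"ry":0,"rz":0},{"tx":0,"ty":0,"tz":0.015,"rx":0,"ry":0,"rz":0},{"tx":0,"ty":0,"tz":0.007,"rx":0,"ry":0,"rz":0},{"tx":0,"ty":0,"tz":0,"rx":0,"ry":0,"rz":0},{"tx":0,"ty":0,"tz":0,"rx":0,"ry":0,"rz":0}]'
python3 -c "
from h import *
feel(5)"
python3 -m creep '[{"tx":0,"ty":0,"tz":0,"rx":0,"ry":0,"rz":0},{"tx":0,"ty":0,"tz":0,"rx":0,"ry":0,"rz":0},{"tx":0,"ty":0,"tz":0,"rx":0,"ry":0,"rz":0},{"tx":0,"ty":0,"tz":0,"rx":0,"ry":0,"rz":0},{"tx":0,"ty":0,"tz":0,"rx":0,"ry":0,"rz":0},{"tx":0,"ty":0,"tz":0,"rx":0,"ry":0,"rz":0}]' 0.01 25
python3 -c "
from h import *
feel(6)"
```

```text
time_s: 15.4
tool_pos: [0.5113, 0.0292, 0.1924]
tool_rot: [179.9, -0.0, 82.7]
force: [0.0, 0.2, -0.4]
grip_width: 0.0602
t 15.6 alpha -0.2 rad 0.0873 ax 0.0006 rot [179.9  -0.   82.7] grip 0.06
 F X,Y,Z [-0.02  0.13  0.28] sd [0.34 0.18 0.38]  M X,Y,Z [-0.102  0.049  0.012] sd [0.022 0.028 0.017]  tau -0.114 sd 0.035
time_s: 16.35
tool_pos: [0.5094, 0.0293, 0.1914]
tool_rot: [-179.8, 0.0, 82.7]
force: [-5.1, 0.9, 4.4]
grip_width: 0.0195
t 16.6 alpha -0.1 rad 0.0864 ax -0.0011 rot [-179.8    0.    82.7] grip 0.0195
 F X,Y,Z [-5.17 -0.34  3.98] sd [0.38 0.33 0.46]  M X,Y,Z [-0.139  1.273 -0.041] sd [0.021 0.02  0.026]  tau -0.109 sd 0.037
```

```bash
python3 -m creep '[{"tx":0,"ty":-0.0015,"tz":-0.0005,"rx":0,"ry":0,"rz":0},{"tx":-0.0036,"ty":0,"tz":0.0001,"rx":0,"ry":2.4,"rz":0},{"tx":-0.0036,"ty":0,"tz":0.0001,"rx":0,"ry":2.4,"rz":0},{"tx":-0.0036,"ty":0,"tz":0.0001,"rx":0,"ry":2.4,"rz":0},{"tx":-0.0036,"ty":0,"tz":0.0001,"rx":0,"ry":2.4,"rz":0},{"tx":-0.0036,"ty":0,"tz":0.0001,"rx":0,"ry":2.4,"rz":0},{"tx":-0.0036,"ty":0,"tz":0.0001,"rx":0,"ry":2.4,"rz":0},{"tx":-0.0036,"ty":0,"tz":0.0001,"rx":0,"ry":2.4,"rz":0},{"tx":-0.0036,"ty":0,"tz":0.0001,"rx":0,"ry":2.4,"rz":0},{"tx":-0.0036,"ty":0,"tz":0.0001,"rx":0,"ry":2.4,"rz":0},{"tx":-0.0036,"ty":0,"tz":0.0001,"rx":0,"ry":2.4,"rz":0}]' 0.01 25
python3 -c "
from h import *
feel(9)"
```

```text
time_s: 17.98
tool_pos: [0.5048, -0.0048, 0.1843]
tool_rot: [180.0, -24.1, 82.7]
force: [-0.4, 3.1, -0.4]
grip_width: 0.0195
t 18.375 alpha 23.9 rad 0.0864 ax -0.0013 rot [180.  -23.9  82.7] grip 0.0197
 F X,Y,Z [-0.31  0.77 -1.54] sd [0.33 1.27 0.94]  M X,Y,Z [-0.498  0.22   0.054] sd [0.289 0.089 0.057]  tau -0.505 sd 0.193
```

```bash
python3 - <<'E'
from h import *
feel(10)
E
python3 -m creep '[{"tx":0.0036,"ty":0,"tz":0.0001,"rx":0,"ry":-2.4,"rz":0},{"tx":0.0036,"ty":0,"tz":0.0001,"rx":0,"ry":-2.4,"rz":0},{"tx":0.0036,"ty":0,"tz":0.0001,"rx":0,"ry":-2.4,"rz":0},{"tx":0.0036,"ty":0,"tz":0.0001,"rx":0,"ry":-2.4,"rz":0},{"tx":0.0036,"ty":0,"tz":0.0001,"rx":0,"ry":-2.4,"rz":0},{"tx":0.0036,"ty":0,"tz":0.0001,"rx":0,"ry":-2.4,"rz":0},{"tx":0.0036,"ty":0,"tz":0.0001,"rx":0,"ry":-2.4,"rz":0},{"tx":0.0036,"ty":0,"tz":0.0001,"rx":0,"ry":-2.4,"rz":0},{"tx":0.0036,"ty":0,"tz":0.0001,"rx":0,"ry":-2.4,"rz":0},{"tx":0.0036,"ty":0,"tz":0.0001,"rx":0,"ry":-2.4,"rz":0},{"tx":0,"ty":0,"tz":0,"rx":0,"ry":0,"rz":0},{"tx":0,"ty":0,"tz":0,"rx":0,"ry":0,"rz":0},{"tx":0,"ty":0,"tz":0,"rx":0,"ry":0,"rz":0}]'
python3 - <<'E'
from h import *
feel(10)
E
```

```text
t 18.825 alpha 23.6 rad 0.0865 ax -0.0013 rot [180.  -24.   82.7] grip 0.0195
 F X,Y,Z [ 0.76  0.83 -4.21] sd [0.54 0.69 0.99]  M X,Y,Z [-0.76  -0.001 -0.057] sd [0.027 0.07  0.029]  tau -0.68 sd 0.03
time_s: 20.45
tool_pos: [0.5094, 0.0295, 0.1915]
tool_rot: [180.0, -0.1, 82.6]
force: [3.6, 1.8, -7.3]
grip_width: 0.02
t 20.9 alpha -0.2 rad 0.0865 ax -0.0012 rot [180.   -0.   82.7] grip 0.0199
 F X,Y,Z [ 3.6   2.93 -7.8 ] sd [0.54 0.49 0.61]  M X,Y,Z [ 0.485 -0.556 -0.024] sd [0.039 0.088 0.026]  tau 0.23 sd 0.044
```

```bash
python3 -m creep '[{"tx":0,"ty":0,"tz":0,"rx":0,"ry":0,"rz":0},{"tx":0,"ty":0,"tz":0,"rx":0,"ry":0,"rz":0},{"tx":0,"ty":0,"tz":0,"rx":0,"ry":0,"rz":0},{"tx":0,"ty":0,"tz":0,"rx":0,"ry":0,"rz":0}]' 0.05 25
python3 - <<'E'
from h import *
feel(8)
E
python3 -m creep '[{"tx":-0.0072,"ty":0,"tz":0.0002,"rx":0,"ry":4.8,"rz":0},{"tx":-0.0072,"ty":0,"tz":0.0002,"rx":0,"ry":4.8,"rz":0},{"tx":-0.0072,"ty":0,"tz":0.0002,"rx":0,"ry":4.8,"rz":0},{"tx":-0.0072,"ty":0,"tz":0.0002,"rx":0,"ry":4.8,"rz":0},{"tx":-0.0072,"ty":0,"tz":0.0002,"rx":0,"ry":4.8,"rz":0},{"tx":0,"ty":0,"tz":0,"rx":0,"ry":0,"rz":0},{"tx":0,"ty":0,"tz":0,"rx":0,"ry":0,"rz":0}]'
python3 - <<'E'
from h import *
feel(8)
c=env.read_camera("scene");save("s5",c)
E
```

```text
time_s: 21.4
tool_pos: [0.5092, 0.0292, 0.1919]
tool_rot: [180.0, -0.0, 82.6]
force: [0.6, -0.1, -0.3]
grip_width: 0.0476
t 21.75 alpha -0.1 rad 0.0867 ax -0.0014 rot [-180.    -0.    82.7] grip 0.0502
 F X,Y,Z [0.06 0.06 0.04] sd [0.52 0.44 0.32]  M X,Y,Z [-0.096  0.055  0.002] sd [0.032 0.023 0.023]  tau -0.1 sd 0.036
time_s: 22.62
tool_pos: [0.5048, -0.0046, 0.1848]
tool_rot: [-180.0, -23.9, 82.7]
force: [0.2, 0.1, -0.4]
grip_width: 0.0501
t 22.975 alpha 22.9 rad 0.0868 ax -0.0013 rot [180.  -24.   82.7] grip 0.0499
 F X,Y,Z [-0.01  0.07 -0.05] sd [0.5  0.21 0.27]  M X,Y,Z [-0.582  0.041  0.016] sd [0.038 0.043 0.024]  tau -0.587 sd 0.05
```

View pics/s5.png

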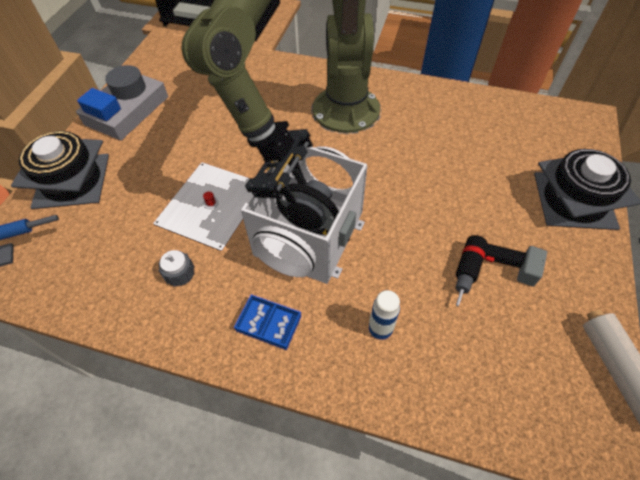

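The scene view shows the gripper tilted over the −y wall and clear of the cover (knob (208,198)). The free-air bias follows the tilt, so I can subtract it. The data so far suggest the heavy side is towards −Y and sinks with + rotation. I go to −24° with the fingers open, then grip and turn in the + direction.

```bash
python3 -m creep '[{"tx":0.0073,"ty":0,"tz":0.0003,"rx":0,"ry":-4.8,"rz":0},{"tx":0.0073,"ty":0,"tz":0.0003,"rx":0,"ry":-4.8,"rz":0},{"tx":0.0073,"ty":0,"tz":0.0003,"rx":0,"ry":-4.8,"rz":0},{"tx":0.0073,"ty":0,"tz":0.0003,"rx":0,"ry":-4.8,"rz":0},{"tx":0.0073,"ty":0,"tz":0.0003,"rx":0,"ry":-4.8,"rz":0},{"tx":0.0073,"ty":0,"tz":0.0003,"rx":0,"ry":-4.8,"rz":0},{"tx":0.0073,"ty":0,"tz":0.0003,"rx":0,"ry":-4.8,"rz":0},{"tx":0.0073,"ty":0,"tz":0.0003,"rx":0,"ry":-4.8,"rz":0},{"tx":0.0073,"ty":0,"tz":0.0003,"rx":0,"ry":-4.8,"rz":0},{"tx":0.0073,"ty":0,"tz":0.0003,"rx":0,"ry":-4.8,"rz":0},{"tx":0,"ty":0,"tz":0,"rx":0,"ry":0,"rz":0},{"tx":0,"ty":0,"tz":0,"rx":0,"ry":0,"rz":0}]'
python3 - <<'E'
from h import *
feel(8)
E
python3 -m creep '[{"tx":0,"ty":0,"tz":0,"rx":0,"ry":0,"rz":0},{"tx":0,"ty":0,"tz":0,"rx":0,"ry":0,"rz":0},{"tx":0,"ty":0,"tz":0,"rx":0,"ry":0,"rz":0},{"tx":0,"ty":0,"tz":0,"rx":0,"ry":0,"rz":0},{"tx":0,"ty":0,"tz":0,"rx":0,"ry":0,"rz":0}]' 0.01 25
python3 - <<'E'
from h import *
feel(6)
E
```

```text
time_s: 24.52
tool_pos: [0.5138, 0.0641, 0.1849]
tool_rot: [180.0, 24.0, 82.6]
force: [-0.6, -0.1, 1.3]
grip_width: 0.0501
t 24.875 alpha -23.7 rad 0.0875 ax -0.0011 rot [180.   24.   82.6] grip 0.05
 F X,Y,Z [ 0.04 -0.13  0.08] sd [0.63 0.39 0.68]  M X,Y,Z [0.392 0.05  0.008] sd [0.022 0.027 0.034]  tau 0.406 sd 0.06
time_s: 25.5
tool_pos: [0.514, 0.065, 0.1847]
tool_rot: [180.0, 24.0, 82.6]
force: [0.9, 0.0, -1.2]
grip_width: 0.0199
t 25.75 alpha -24.4 rad 0.0875 ax -0.0011 rot [180.   24.   82.6] grip 0.0197
 F X,Y,Z [ 1.74 -0.02 -0.95] sd [0.42 0.32 0.43]  M X,Y,Z [ 0.501 -0.273  0.117] sd [0.028 0.062 0.047]  tau 0.468 sd 0.046
```

```bash
cat >> h.py <<'E'
def tq(n=9):
    L=[]
    for i in range(n):
        if i: env.read_camera("wrist")
        o=env.get_obs(); r=o["tool_pos"]-S; al=-np.radians(o["tool_rot"][1])
        L.append([(o["wrist_torque"]+np.cross(r,o["force"]))@AX+.10*np.cos(al)+1.2*np.sin(al),*o["force"]])
    L=np.array(L); rr=r
    print("t",o["time_s"],"tilt",np.degrees(al).round(1),"alpha",np.degrees(np.arctan2(-rr@AY,rr[2])).round(1),"rad",np.hypot(rr@AY,rr[2]).round(4),"F",L[:,1:].mean(0).round(1),"series",L[:,0].round(2),"tau",L[:,0].mean().round(3))
E
python3 -m creep '[{"tx":-0.00366,"ty":0,"tz":0.00008,"rx":0,"ry":2.4,"rz":0},{"tx":-0.00366,"ty":0,"tz":0.00008,"rx":0,"ry":2.4,"rz":0},{"tx":-0.00366,"ty":0,"tz":0.00008,"rx":0,"ry":2.4,"rz":0},{"tx":-0.00366,"ty":0,"tz":0.00008,"rx":0,"ry":2.4,"rz":0},{"tx":-0.00366,"ty":0,"tz":0.00008,"rx":0,"ry":2.4,"rz":0},{"tx":-0.00366,"ty":0,"tz":0.00008,"rx":0,"ry":2.4,"rz":0},{"tx":-0.00366,"ty":0,"tz":0.00008,"rx":0,"ry":2.4,"rz":0},{"tx":-0.00366,"ty":0,"tz":0.00008,"rx":0,"ry":2.4,"rz":0},{"tx":-0.00366,"ty":0,"tz":0.00008,"rx":0,"ry":2.4,"rz":0},{"tx":-0.00366,"ty":0,"tz":0.00008,"rx":0,"ry":2.4,"rz":0},{"tx":-0.00366,"ty":0,"tz":0.00008,"rx":0,"ry":2.4,"rz":0}]'
python3 - <<'E'
from h import *
tq(12)
E
python3 -m creep '[{"tx":0.00366,"ty":0,"tz":0.00008,"rx":0,"ry":-2.4,"rz":0},{"tx":0.00366,"ty":0,"tz":0.00008,"rx":0,"ry":-2.4,"rz":0},{"tx":0.00366,"ty":0,"tz":0.00008,"rx":0,"ry":-2.4,"rz":0}]'
python3 - <<'E'
from h import *
tq(12)
E
```

```text
time_s: 27.12
tool_pos: [0.5089, 0.0263, 0.1924]
tool_rot: [179.9, -2.6, 82.7]
force: [4.0, 3.1, -5.3]
grip_width: 0.0198
t 27.675 tilt 2.4 alpha 2.0 rad 0.0875 F [ 3.4  0.6 -2.1] series [0.34 0.89 0.37 0.28 0.24 0.17 0.1  0.1  0.15 0.09 0.1  0.06] tau 0.241
time_s: 28.05
tool_pos: [0.5103, 0.0369, 0.1922]
tool_rot: [180.0, 4.9, 82.7]
force: [3.6, -0.7, -2.5]
grip_width: 0.0195
t 28.6 tilt -4.7 alpha -5.3 rad 0.0875 F [ 3.7  2.  -0. ] series [ 0.08 -0.45 -0.01  0.1   0.26  0.21  0.28  0.28  0.32  0.32  0.4   0.34] tau 0.178
```

The readings show that the wrist moment refers to a point about 0.2 m behind the grasp (M ≈ 0.2·F on both axes). My torque formula therefore needs that lever. I now sample while moving slowly both ways, with short calls.

```bash
cat > q.py <<'E'
from h import *
o=env.get_obs(); al=-np.radians(o["tool_rot"][1]); R=Ro.from_euler('xyz',o["tool_rot"],degrees=True).as_matrix()
g=o["tool_pos"]+.006*R[:,2]-S; F=o["force"]; M=o["wrist_torque"]
tF=np.cross(g,F)@AX; Mb=M@AX+.10*np.cos(al)+1.2*np.sin(al)
mg=Mb+np.cross(-.2*R[:,2],F)@AX
print("t %.2f alpha %.1f tilt %.1f rad %.4f FY %.2f FZ %.2f FX %.2f tauF %.3f padM %.3f"%(o["time_s"],np.degrees(np.arctan2(-g@AY,g[2])),np.degrees(al),np.hypot(g@AY,g[2]),F@AY,F[2],F@AX,tF,mg))
E
P='[{"tx":-0.00366,"ty":0,"tz":0.00008,"rx":0,"ry":2.4,"rz":0},{"tx":-0.00366,"ty":0,"tz":0.00008,"rx":0,"ry":2.4,"rz":0}]'; : not used
python3 q.py
python3 -m creep '[{"tx":-0.00366,"ty":0,"tz":0.00008,"rx":0,"ry":2.4,"rz":0},{"tx":-0.00366,"ty":0,"tz":0.00008,"rx":0,"ry":2.4,"rz":0},{"tx":-0.00366,"ty":0,"tz":0.00008,"rx":0,"ry":2.4,"rz":0}]' >/dev/null; python3 q.py
python3 -m creep '[{"tx":-0.00366,"ty":0,"tz":0.00008,"rx":0,"ry":2.4,"rz":0},{"tx":-0.00366,"ty":0,"tz":0.00008,"rx":0,"ry":2.4,"rz":0}]' >/dev/null; python3 q.py
python3 -m creep '[{"tx":-0.00366,"ty":0,"tz":0.00008,"rx":0,"ry":2.4,"rz":0},{"tx":-0.00366,"ty":0,"tz":0.00008,"rx":0,"ry":2.4,"rz":0}]' >/dev/null; python3 q.py
python3 -m creep '[{"tx":-0.00366,"ty":0,"tz":0.00008,"rx":0,"ry":2.4,"rz":0},{"tx":-0.00366,"ty":0,"tz":0.00008,"rx":0,"ry":2.4,"rz":0}]' >/dev/null; python3 q.py
python3 -m creep '[{"tx":-0.00366,"ty":0,"tz":0.00008,"rx":0,"ry":2.4,"rz":0},{"tx":-0.00366,"ty":0,"tz":0.00008,"rx":0,"ry":2.4,"rz":0}]' >/dev/null; python3 q.py
echo back
python3 -m creep '[{"tx":0.00366,"ty":0,"tz":0.00008,"rx":0,"ry":-2.4,"rz":0},{"tx":0.00366,"ty":0,"tz":0.00008,"rx":0,"ry":-2.4,"rz":0},{"tx":0.00366,"ty":0,"tz":0.00008,"rx":0,"ry":-2.4,"rz":0}]' >/dev/null; python3 q.py
python3 -m creep '[{"tx":0.00366,"ty":0,"tz":0.00008,"rx":0,"ry":-2.4,"rz":0},{"tx":0.00366,"ty":0,"tz":0.00008,"rx":0,"ry":-2.4,"rz":0}]' >/dev/null; python3 q.py
python3 -m creep '[{"tx":0.00366,"ty":0,"tz":0.00008,"rx":0,"ry":-2.4,"rz":0},{"tx":0.00366,"ty":0,"tz":0.00008,"rx":0,"ry":-2.4,"rz":0}]' >/dev/null; python3 q.py
python3 -m creep '[{"tx":0.00366,"ty":0,"tz":0.00008,"rx":0,"ry":-2.4,"rz":0},{"tx":0.00366,"ty":0,"tz":0.00008,"rx":0,"ry":-2.4,"rz":0}]' >/dev/null; python3 q.py
python3 -m creep '[{"tx":0.00366,"ty":0,"tz":0.00008,"rx":0,"ry":-2.4,"rz":0},{"tx":0.00366,"ty":0,"tz":0.00008,"rx":0,"ry":-2.4,"rz":0}]' >/dev/null; python3 q.py
python3 -m creep '[{"tx":0.00366,"ty":0,"tz":0.00008,"rx":0,"ry":-2.4,"rz":0},{"tx":0.00366,"ty":0,"tz":0.00008,"rx":0,"ry":-2.4,"rz":0}]' >/dev/null; python3 q.py
```

```text
t 28.60 alpha -5.3 tilt -4.7 rad 0.0815 FY 3.27 FZ 1.25 FX 4.03 tauF -0.256 padM -0.018
t 28.98 alpha 1.9 tilt 2.5 rad 0.0815 FY 3.05 FZ -0.28 FX 3.86 tauF -0.248 padM 0.042
t 29.23 alpha 6.7 tilt 7.3 rad 0.0815 FY 2.72 FZ 0.05 FX 3.69 tauF -0.221 padM -0.002
t 29.48 alpha 11.5 tilt 12.2 rad 0.0815 FY 2.37 FZ 0.68 FX 4.04 tauF -0.201 padM 0.039
t 29.73 alpha 16.2 tilt 17.0 rad 0.0815 FY 2.34 FZ 0.11 FX 3.53 tauF -0.185 padM 0.087
t 29.98 alpha 21.0 tilt 21.8 rad 0.0814 FY 3.13 FZ 1.08 FX 3.68 tauF -0.270 padM -0.130
back
t 30.35 alpha 14.9 tilt 14.3 rad 0.0815 FY -0.43 FZ -0.13 FX 3.30 tauF 0.037 padM 0.076
t 30.60 alpha 10.1 tilt 9.5 rad 0.0815 FY -0.86 FZ -0.31 FX 3.08 tauF 0.074 padM 0.064
t 30.85 alpha 5.3 tilt 4.7 rad 0.0815 FY -0.78 FZ 0.08 FX 3.42 tauF 0.063 padM 0.164
t 31.10 alpha 0.5 tilt -0.1 rad 0.0815 FY -0.14 FZ 0.64 FX 3.37 tauF 0.011 padM -0.000
t 31.35 alpha -4.3 tilt -4.9 rad 0.0815 FY 0.29 FZ 1.23 FX 3.29 tauF -0.016 padM -0.015
t 31.60 alpha -9.0 tilt -9.8 rad 0.0815 FY -0.37 FZ 0.74 FX 2.65 tauF 0.039 padM 0.075
```

Now the picture is clean. Moving + gives about −0.22 N m and moving − about +0.04, so drag is about 0.13 and weight about −0.09. The weight shrinks as I turn +. The heavy side is therefore on the +Y side above level, and − rotation by roughly 100° should bring it down. I continue − and regrasp.

```bash

python3 -m creep '[{"tx":0.00366,"ty":0,"tz":0.00008,"rx":0,"ry":-2.4,"rz":0},{"tx":0.00366,"ty":0,"tz":0.00008,"rx":0,"ry":-2.4,"rz":0},{"tx":0.00366,"ty":0,"tz":0.00008,"rx":0,"ry":-2.4,"rz":0}]' >/dev/null; python3 q.py
python3 -m creep '[{"tx":0.00366,"ty":0,"tz":0.00008,"rx":0,"ry":-2.4,"rz":0},{"tx":0.00366,"ty":0,"tz":0.00008,"rx":0,"ry":-2.4,"rz":0},{"tx":0.00366,"ty":0,"tz":0.00008,"rx":0,"ry":-2.4,"rz":0}]' >/dev/null; python3 q.py
python3 -m creep '[{"tx":0,"ty":0,"tz":0,"rx":0,"ry":0,"rz":0},{"tx":0,"ty":0,"tz":0,"rx":0,"ry":0,"rz":0},{"tx":0,"ty":0,"tz":0,"rx":0,"ry":0,"rz":0},{"tx":0,"ty":0,"tz":0,"rx":0,"ry":0,"rz":0}]' 0.045 25; python3 q.py
python3 -m creep '[{"tx":-0.0122,"ty":0,"tz":0.0009,"rx":0,"ry":8,"rz":0},{"tx":-0.0122,"ty":0,"tz":0.0009,"rx":0,"ry":8,"rz":0},{"tx":-0.0122,"ty":0,"tz":0.0009,"rx":0,"ry":8,"rz":0},{"tx":-0.0122,"ty":0,"tz":0.0009,"rx":0,"ry":8,"rz":0},{"tx":-0.0122,"ty":0,"tz":0.0009,"rx":0,"ry":8,"rz":0},{"tx":-0.0122,"ty":0,"tz":0.0009,"rx":0,"ry":8,"rz":0},{"tx":0,"ty":0,"tz":0,"rx":0,"ry":0,"rz":0},{"tx":0,"ty":0,"tz":0,"rx":0,"ry":0,"rz":0}]'; python3 q.py
```

```text
t 31.98 alpha -16.7 tilt -17.0 rad 0.0815 FY -0.30 FZ 3.65 FX 2.73 tauF 0.109 padM -0.094
t 32.35 alpha -24.4 tilt -24.2 rad 0.0815 FY 0.35 FZ 4.71 FX 3.59 tauF 0.132 padM -0.271
time_s: 32.85
tool_pos: [0.5134, 0.0646, 0.1844]
tool_rot: [-180.0, 24.0, 82.6]
force: [-0.5, 0.1, -0.4]
grip_width: 0.0435
t 32.85 alpha -24.2 tilt -24.0 rad 0.0811 FY 0.01 FZ -0.42 FX -0.49 tauF -0.015 padM -0.036
time_s: 33.85
tool_pos: [0.5046, -0.0052, 0.1844]
tool_rot: [-180.0, -24.0, 82.7]
force: [-0.3, 0.9, -0.5]
grip_width: 0.045
t 33.85 alpha 23.6 tilt 24.0 rad 0.0807 FY 0.87 FZ -0.52 FX -0.41 tauF -0.047 padM -0.060
```

```bash

python3 -m creep '[{"tx":0,"ty":0.0008,"tz":0,"rx":0,"ry":0,"rz":0},{"tx":0,"ty":0,"tz":0,"rx":0,"ry":0,"rz":0},{"tx":0,"ty":0,"tz":0,"rx":0,"ry":0,"rz":0},{"tx":0,"ty":0,"tz":0,"rx":0,"ry":0,"rz":0}]' 0.01 25; python3 q.py
python3 -m creep '[{"tx":0.00363,"ty":0,"tz":0.00008,"rx":0,"ry":-2.4,"rz":0},{"tx":0.00545,"ty":0,"tz":0.00017,"rx":0,"ry":-3.6,"rz":0},{"tx":0.00545,"ty":0,"tz":0.00017,"rx":0,"ry":-3.6,"rz":0}]' >/dev/null; python3 q.py
python3 -m creep '[{"tx":0.00545,"ty":0,"tz":0.00017,"rx":0,"ry":-3.6,"rz":0},{"tx":0.00545,"ty":0,"tz":0.00017,"rx":0,"ry":-3.6,"rz":0}]' >/dev/null; python3 q.py
python3 -m creep '[{"tx":0.00545,"ty":0,"tz":0.00017,"rx":0,"ry":-3.6,"rz":0},{"tx":0.00545,"ty":0,"tz":0.00017,"rx":0,"ry":-3.6,"rz":0}]' >/dev/null; python3 q.py
python3 -m creep '[{"tx":0.00545,"ty":0,"tz":0.00017,"rx":0,"ry":-3.6,"rz":0},{"tx":0.00545,"ty":0,"tz":0.00017,"rx":0,"ry":-3.6,"rz":0}]' >/dev/null; python3 q.py
python3 -m creep '[{"tx":0.00545,"ty":0,"tz":0.00017,"rx":0,"ry":-3.6,"rz":0},{"tx":0.00545,"ty":0,"tz":0.00017,"rx":0,"ry":-3.6,"rz":0}]' >/dev/null; python3 q.py
python3 -m creep '[{"tx":0.00545,"ty":0,"tz":0.00017,"rx":0,"ry":-3.6,"rz":0},{"tx":0.00545,"ty":0,"tz":0.00017,"rx":0,"ry":-3.6,"rz":0}]' >/dev/null; python3 q.py
python3 -m creep '[{"tx":0.00363,"ty":0,"tz":0.00008,"rx":0,"ry":-2.4,"rz":0}]' >/dev/null; python3 q.py
python3 -m creep '[{"tx":0,"ty":0,"tz":0,"rx":0,"ry":0,"rz":0},{"tx":0,"ty":0,"tz":0,"rx":0,"ry":0,"rz":0},{"tx":0,"ty":0,"tz":0,"rx":0,"ry":0,"rz":0},{"tx":0,"ty":0,"tz":0,"rx":0,"ry":0,"rz":0}]' 0.045 25; python3 q.py
python3 - <<'E'
from h import *
s=env.read_camera("scene"); save("s6",s)
big=cv2.resize(s["pixels"][130:290,235:385],None,fx=4,fy=4,interpolation=cv2.INTER_CUBIC)[:600]; cv2.imwrite("pics/s6z.png",big[:,:,::-1])
E
```

```text
time_s: 34.35
tool_pos: [0.5048, -0.0051, 0.1844]
tool_rot: [-179.9, -24.0, 82.7]
force: [-1.6, 0.7, 2.4]
grip_width: 0.0196
t 34.35 alpha 23.5 tilt 24.0 rad 0.0806 FY 0.47 FZ 2.40 FX -1.67 tauF -0.111 padM 0.027
t 34.73 alpha 14.1 tilt 14.3 rad 0.0806 FY 1.68 FZ -1.05 FX -2.37 tauF -0.110 padM -0.094
t 34.98 alpha 6.9 tilt 7.1 rad 0.0806 FY 0.68 FZ -1.99 FX -2.20 tauF -0.035 padM -0.007
t 35.23 alpha -0.3 tilt -0.1 rad 0.0806 FY -0.20 FZ -2.76 FX -1.80 tauF 0.015 padM 0.123
t 35.48 alpha -7.5 tilt -7.3 rad 0.0806 FY -1.04 FZ -2.63 FX -1.96 tauF 0.056 padM 0.076
t 35.73 alpha -14.7 tilt -14.5 rad 0.0806 FY -1.38 FZ -1.99 FX -2.18 tauF 0.067 padM 0.165
t 35.98 alpha -21.8 tilt -21.7 rad 0.0806 FY -1.28 FZ -2.04 FX -0.48 tauF 0.035 padM 0.095
t 36.10 alpha -24.4 tilt -24.1 rad 0.0806 FY -0.40 FZ -0.72 FX -2.02 tauF 0.005 padM -0.069
time_s: 36.6
tool_pos: [0.5146, 0.0637, 0.1847]
tool_rot: [180.0, 24.0, 82.6]
force: [-0.0, 1.0, 0.4]
grip_width: 0.0434
t 36.60 alpha -23.7 tilt -24.0 rad 0.0810 FY 0.97 FZ 0.43 FX -0.17 tauF -0.058 padM -0.188
```

View pics/s6z.png

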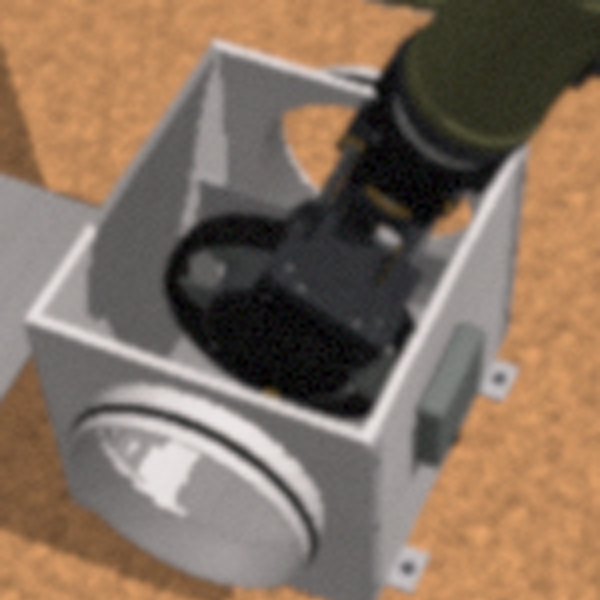

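The yellow mark has moved to (270,392) in the zoom, which confirms the − rotation. I fit the samples.

```bash
cat > fit.py <<'E'
import numpy as np
from scipy.optimize import least_squares
# dir, theta, tauF, padM
D=[(1,26.3,-.248,.042),(1,31.1,-.221,-.002),(1,35.9,-.201,.039),(1,40.6,-.185,.087),
(-1,39.3,.037,.076),(-1,34.5,.074,.064),(-1,29.7,.063,.164),(-1,24.9,.011,0),(-1,20.1,-.016,-.015),(-1,15.4,.039,.075),(-1,7.7,.109,-.094),(-1,0,.132,-.271),
(-1,-10,-.110,-.094),(-1,-17,-.035,-.007),(-1,-24,.015,.123),(-1,-31.6,.056,.076),(-1,-38.8,.067,.165),(-1,-46,.035,.095)]
import sys
try:
    from extra import E; D+=E
except ImportError: pass
D=np.array(D,float)
for w in (0,.5,1):
    y=D[:,2]+w*D[:,3]
    f=lambda p:(p[0]*np.sin(np.radians(D[:,1])+p[1])-D[:,0]*p[2]+p[3]-y)
    for fr in (0,1):
        best=None
        for b0 in np.arange(-3,3.2,1):
            r=least_squares(f,[.125,b0,.145,0],loss='soft_l1',f_scale=.05,bounds=([.11,-7,.13,-.0001-fr*.1],[.14,7,.16,.0001+fr*.1]))
            if best is None or r.cost<best.cost:best=r
        b=np.degrees(best.x[1]); print("w",w,"A",best.x[0].round(3),"D",best.x[2].round(3),"off",best.x[3].round(3),"beta0",b.round(0),"theta bottom",((-180-b+180)%360-180).round(0),"cost",best.cost.round(4))
E
python3 fit.py
```

```text
w 0 A 0.111 D 0.132 off 0.0 beta0 -81.0 theta bottom -99.0 cost 0.0152
w 0 A 0.14 D 0.132 off 0.025 beta0 277.0 theta bottom -97.0 cost 0.0151
w 0.5 A 0.11 D 0.142 off 0.0 beta0 -73.0 theta bottom -107.0 cost 0.0242
w 0.5 A 0.14 D 0.131 off 0.052 beta0 -90.0 theta bottom -90.0 cost 0.0218
w 1 A 0.11 D 0.144 off 0.0 beta0 -62.0 theta bottom -118.0 cost 0.0513
w 1 A 0.14 D 0.13 off 0.076 beta0 -96.0 theta bottom -84.0 cost 0.046
```

```bash

python3 -m creep '[{"tx":-0.0121,"ty":0,"tz":0.0008,"rx":0,"ry":8,"rz":0},{"tx":-0.0121,"ty":0,"tz":0.0008,"rx":0,"ry":8,"rz":0},{"tx":-0.0121,"ty":0,"tz":0.0008,"rx":0,"ry":8,"rz":0},{"tx":-0.0121,"ty":-0.0003,"tz":0.0008,"rx":0,"ry":8,"rz":0},{"tx":-0.0121,"ty":0,"tz":0.0008,"rx":0,"ry":8,"rz":0},{"tx":-0.0121,"ty":0,"tz":0.0008,"rx":0,"ry":8,"rz":0},{"tx":0,"ty":0,"tz":0,"rx":0,"ry":0,"rz":0},{"tx":0,"ty":0,"tz":0,"rx":0,"ry":0,"rz":0}]' >/dev/null; python3 q.py
python3 -m creep '[{"tx":0,"ty":0,"tz":0,"rx":0,"ry":0,"rz":0},{"tx":0,"ty":0,"tz":0,"rx":0,"ry":0,"rz":0},{"tx":0,"ty":0,"tz":0,"rx":0,"ry":0,"rz":0},{"tx":0,"ty":0,"tz":0,"rx":0,"ry":0,"rz":0}]' 0.01 25; python3 q.py
python3 -m creep '[{"tx":0.00363,"ty":0,"tz":0.00008,"rx":0,"ry":-2.4,"rz":0},{"tx":0.00545,"ty":0,"tz":0.00017,"rx":0,"ry":-3.6,"rz":0},{"tx":0.00545,"ty":0,"tz":0.00017,"rx":0,"ry":-3.6,"rz":0}]' >/dev/null; python3 q.py
python3 -m creep '[{"tx":0.00545,"ty":0,"tz":0.00017,"rx":0,"ry":-3.6,"rz":0},{"tx":0.00545,"ty":0,"tz":0.00017,"rx":0,"ry":-3.6,"rz":0}]' >/dev/null; python3 q.py
python3 -m creep '[{"tx":0.00545,"ty":0,"tz":0.00017,"rx":0,"ry":-3.6,"rz":0},{"tx":0.00545,"ty":0,"tz":0.00017,"rx":0,"ry":-3.6,"rz":0}]' >/dev/null; python3 q.py
python3 -m creep '[{"tx":0.00545,"ty":0,"tz":0.00017,"rx":0,"ry":-3.6,"rz":0},{"tx":0.00545,"ty":0,"tz":0.00017,"rx":0,"ry":-3.6,"rz":0}]' >/dev/null; python3 q.py
python3 -m creep '[{"tx":0.00545,"ty":0,"tz":0.00017,"rx":0,"ry":-3.6,"rz":0},{"tx":0.00545,"ty":0,"tz":0.00017,"rx":0,"ry":-3.6,"rz":0}]' >/dev/null; python3 q.py
python3 -m creep '[{"tx":0.00545,"ty":0,"tz":0.00017,"rx":0,"ry":-3.6,"rz":0},{"tx":0.00545,"ty":0,"tz":0.00017,"rx":0,"ry":-3.6,"rz":0}]' >/dev/null; python3 q.py
python3 -m creep '[{"tx":0.00363,"ty":0,"tz":0.00008,"rx":0,"ry":-2.4,"rz":0}]' >/dev/null; python3 q.py
python3 -m creep '[{"tx":0,"ty":0,"tz":0,"rx":0,"ry":0,"rz":0},{"tx":0,"ty":0,"tz":0,"rx":0,"ry":0,"rz":0},{"tx":0,"ty":0,"tz":0,"rx":0,"ry":0,"rz":0},{"tx":0,"ty":0,"tz":0,"rx":0,"ry":0,"rz":0}]' 0.045 25; python3 q.py
python3 -m creep '[{"tx":-0.0121,"ty":0,"tz":0.0008,"rx":0,"ry":8,"rz":0},{"tx":-0.0121,"ty":0,"tz":0.0008,"rx":0,"ry":8,"rz":0},{"tx":-0.0121,"ty":0,"tz":0.0008,"rx":0,"ry":8,"rz":0},{"tx":-0.0121,"ty":0,"tz":0.0008,"rx":0,"ry":8,"rz":0},{"tx":-0.0121,"ty":0,"tz":0.0008,"rx":0,"ry":8,"rz":0},{"tx":-0.0121,"ty":0,"tz":0.0008,"rx":0,"ry":8,"rz":0},{"tx":0,"ty":0,"tz":0,"rx":0,"ry":0,"rz":0},{"tx":0,"ty":0,"tz":0,"rx":0,"ry":0,"rz":0}]' >/dev/null; python3 q.py
python3 -m creep '[{"tx":0,"ty":0,"tz":0,"rx":0,"ry":0,"rz":0},{"tx":0,"ty":0,"tz":0,"rx":0,"ry":0,"rz":0},{"tx":0,"ty":0,"tz":0,"rx":0,"ry":0,"rz":0},{"tx":0,"ty":0,"tz":0,"rx":0,"ry":0,"rz":0}]' 0.01 25; python3 q.py
```

```text
t 37.65 alpha 23.6 tilt 24.0 rad 0.0810 FY 0.06 FZ 0.04 FX -0.28 tauF -0.006 padM 0.013
time_s: 38.15
tool_pos: [0.5048, -0.0052, 0.1847]
tool_rot: [-179.9, -24.0, 82.7]
force: [-1.2, 0.8, 1.1]
grip_width: 0.0196
t 38.15 alpha 23.5 tilt 24.0 rad 0.0809 FY 0.60 FZ 1.09 FX -1.30 tauF -0.080 padM 0.093
t 38.52 alpha 14.3 tilt 14.3 rad 0.0810 FY 0.29 FZ -2.96 FX -0.42 tauF 0.036 padM 0.120
t 38.77 alpha 7.1 tilt 7.1 rad 0.0810 FY 0.26 FZ -2.55 FX -1.57 tauF 0.005 padM 0.091
t 39.02 alpha -0.0 tilt -0.1 rad 0.0809 FY -0.86 FZ -1.51 FX -1.22 tauF 0.070 padM 0.208
t 39.27 alpha -7.2 tilt -7.3 rad 0.0810 FY -0.52 FZ -2.11 FX -1.47 tauF 0.020 padM 0.021
t 39.52 alpha -14.4 tilt -14.5 rad 0.0810 FY -1.00 FZ -1.42 FX -0.52 tauF 0.050 padM 0.118
t 39.77 alpha -21.5 tilt -21.7 rad 0.0810 FY -1.63 FZ -1.35 FX -0.60 tauF 0.082 padM 0.153
t 39.90 alpha -24.1 tilt -24.1 rad 0.0810 FY -2.05 FZ 0.53 FX -0.63 tauF 0.169 padM 0.251
time_s: 40.4
tool_pos: [0.5142, 0.0637, 0.1849]
tool_rot: [180.0, 24.0, 82.6]
force: [-0.0, 0.3, -0.5]
grip_width: 0.0435
t 40.40 alpha -23.6 tilt -24.0 rad 0.0811 FY 0.34 FZ -0.53 FX -0.07 tauF -0.042 padM -0.165
t 41.40 alpha 23.6 tilt 24.0 rad 0.0813 FY 0.97 FZ -0.11 FX 0.18 tauF -0.068 padM -0.127
time_s: 41.9
tool_pos: [0.5048, -0.0054, 0.185]
tool_rot: [-179.9, -24.0, 82.7]
force: [-1.1, 1.7, 1.0]
grip_width: 0.0199
t 41.90 alpha 23.5 tilt 24.0 rad 0.0812 FY 1.52 FZ 1.01 FX -1.29 tauF -0.146 padM -0.149
```

```bash

python3 -m creep '[{"tx":0.00363,"ty":0,"tz":0.00008,"rx":0,"ry":-2.4,"rz":0},{"tx":0.00545,"ty":0,"tz":0.00017,"rx":0,"ry":-3.6,"rz":0},{"tx":0.00545,"ty":0,"tz":0.00017,"rx":0,"ry":-3.6,"rz":0}]' >/dev/null; python3 q.py
python3 -m creep '[{"tx":0.00545,"ty":0,"tz":0.00017,"rx":0,"ry":-3.6,"rz":0},{"tx":0.00545,"ty":0,"tz":0.00017,"rx":0,"ry":-3.6,"rz":0}]' >/dev/null; python3 q.py
python3 -m creep '[{"tx":0.00545,"ty":0,"tz":0.00017,"rx":0,"ry":-3.6,"rz":0},{"tx":0.00545,"ty":0,"tz":0.00017,"rx":0,"ry":-3.6,"rz":0}]' >/dev/null; python3 q.py
python3 -m creep '[{"tx":0.00545,"ty":0,"tz":0.00017,"rx":0,"ry":-3.6,"rz":0},{"tx":0.00545,"ty":0,"tz":0.00017,"rx":0,"ry":-3.6,"rz":0}]' >/dev/null; python3 q.py
python3 -m creep '[{"tx":0.00545,"ty":0,"tz":0.00017,"rx":0,"ry":-3.6,"rz":0},{"tx":0.00545,"ty":0,"tz":0.00017,"rx":0,"ry":-3.6,"rz":0}]' >/dev/null; python3 q.py
python3 -m creep '[{"tx":0.00545,"ty":0,"tz":0.00017,"rx":0,"ry":-3.6,"rz":0},{"tx":0.00545,"ty":0,"tz":0.00017,"rx":0,"ry":-3.6,"rz":0}]' >/dev/null; python3 q.py
echo back
python3 -m creep '[{"tx":-0.00363,"ty":0,"tz":0.00008,"rx":0,"ry":2.4,"rz":0},{"tx":-0.00545,"ty":0,"tz":0.00017,"rx":0,"ry":3.6,"rz":0},{"tx":-0.00545,"ty":0,"tz":0.00017,"rx":0,"ry":3.6,"rz":0}]' >/dev/null; python3 q.py
python3 -m creep '[{"tx":-0.00545,"ty":0,"tz":0.00017,"rx":0,"ry":3.6,"rz":0},{"tx":-0.00545,"ty":0,"tz":0.00017,"rx":0,"ry":3.6,"rz":0}]' >/dev/null; python3 q.py
python3 -m creep '[{"tx":-0.00545,"ty":0,"tz":0.00017,"rx":0,"ry":3.6,"rz":0},{"tx":-0.00545,"ty":0,"tz":0.00017,"rx":0,"ry":3.6,"rz":0}]' >/dev/null; python3 q.py
python3 -m creep '[{"tx":-0.00545,"ty":0,"tz":0.00017,"rx":0,"ry":3.6,"rz":0},{"tx":-0.00545,"ty":0,"tz":0.00017,"rx":0,"ry":3.6,"rz":0}]' >/dev/null; python3 q.py
python3 -m creep '[{"tx":-0.00545,"ty":0,"tz":0.00017,"rx":0,"ry":3.6,"rz":0},{"tx":-0.00545,"ty":0,"tz":0.00017,"rx":0,"ry":3.6,"rz":0}]' >/dev/null; python3 q.py
python3 -m creep '[{"tx":-0.00545,"ty":0,"tz":0.00017,"rx":0,"ry":3.6,"rz":0},{"tx":-0.00363,"ty":0,"tz":0.00008,"rx":0,"ry":2.4,"rz":0}]' >/dev/null; python3 q.py
```

```text
t 42.27 alpha 14.8 tilt 14.3 rad 0.0812 FY -0.89 FZ -3.99 FX -1.28 tauF 0.153 padM 0.221
t 42.52 alpha 7.6 tilt 7.0 rad 0.0812 FY 0.18 FZ -1.84 FX -1.02 tauF 0.005 padM -0.206
t 42.77 alpha 0.5 tilt -0.2 rad 0.0812 FY -1.79 FZ -2.21 FX -1.83 tauF 0.147 padM 0.150
t 43.02 alpha -6.7 tilt -7.4 rad 0.0812 FY -1.32 FZ -0.90 FX -1.57 tauF 0.098 padM -0.002
t 43.27 alpha -13.9 tilt -14.6 rad 0.0812 FY -1.71 FZ -0.57 FX -0.98 tauF 0.124 padM 0.050
t 43.52 alpha -21.1 tilt -21.7 rad 0.0813 FY -2.18 FZ -0.17 FX -1.17 tauF 0.160 padM 0.069
back
t 43.90 alpha -11.9 tilt -11.6 rad 0.0813 FY 1.52 FZ -5.38 FX -0.82 tauF -0.211 padM 0.205
t 44.15 alpha -4.6 tilt -4.4 rad 0.0813 FY 1.70 FZ -7.74 FX 0.18 tauF -0.189 padM 0.335
t 44.40 alpha 2.5 tilt 2.8 rad 0.0813 FY 4.20 FZ -7.34 FX 0.23 tauF -0.316 padM 0.056
t 44.65 alpha 9.5 tilt 10.0 rad 0.0813 FY 3.94 FZ -7.93 FX 0.99 tauF -0.209 padM 0.241
t 44.90 alpha 16.6 tilt 17.2 rad 0.0813 FY 4.71 FZ -7.65 FX 0.92 tauF -0.190 padM 0.199
t 45.15 alpha 22.6 tilt 23.2 rad 0.0812 FY 5.12 FZ -6.65 FX -0.08 tauF -0.176 padM 0.289
```

```bash
cat > fit2.py <<'E'
import numpy as np
from scipy.optimize import least_squares
T='''1 24.4 1.9 3.05 -0.28 -.248 .042
1 24.4 6.7 2.72 .05 -.221 -.002
1 24.4 11.5 2.37 .68 -.201 .039
1 24.4 16.2 2.34 .11 -.185 .087
1 24.4 21 3.13 1.08 -.270 -.130
-1 24.4 14.9 -.43 -.13 .037 .076
-1 24.4 10.1 -.86 -.31 .074 .064
-1 24.4 5.3 -.78 .08 .063 .164
-1 24.4 .5 -.14 .64 .011 0
-1 24.4 -4.3 .29 1.23 -.016 -.015
-1 24.4 -9 -.37 .74 .039 .075
-1 24.4 -16.7 -.30 3.65 .109 -.094
-1 24.4 -24.4 .35 4.71 .132 -.271
-1 -23.5 14.1 1.68 -1.05 -.110 -.094
-1 -23.5 6.9 .68 -1.99 -.035 -.007
-1 -23.5 -.3 -.2 -2.76 .015 .123
-1 -23.5 -7.5 -1.04 -2.63 .056 .076
-1 -23.5 -14.7 -1.38 -1.99 .067 .165
-1 -23.5 -21.8 -1.28 -2.04 .035 .095
-1 -71.4 14.3 .29 -2.96 .036 .12
-1 -71.4 7.1 .26 -2.55 .005 .091
-1 -71.4 0 -.86 -1.51 .070 .208
-1 -71.4 -7.2 -.52 -2.11 .020 .021
-1 -71.4 -14.4 -1 -1.42 .05 .118
-1 -71.4 -21.5 -1.63 -1.35 .082 .153
-1 -71.4 -24.1 -2.05 .53 .169 .251
-1 -119 14.8 -.89 -3.99 .153 .221
-1 -119 7.6 .18 -1.84 .005 -.206
-1 -119 .5 -1.79 -2.21 .147 .15
-1 -119 -6.7 -1.32 -.9 .098 -.002
-1 -119 -13.9 -1.71 -.57 .124 .05
-1 -119 -21.1 -2.18 -.17 .16 .069
1 -119 -11.9 1.52 -5.38 -.211 .205
1 -119 -4.6 1.7 -7.74 -.189 .335
1 -119 2.5 4.2 -7.34 -.316 .056
1 -119 9.5 3.94 -7.93 -.209 .241
1 -119 16.6 4.71 -7.65 -.19 .199
1 -119 22.6 5.12 -6.65 -.176 .289'''
D=np.array([l.split() for l in T.split("\n")],float)
d,off,al,FY,FZ,tF,pM=D.T; th=np.radians(off+al); a=np.radians(al); Lx=-np.sin(a)*FZ-np.cos(a)*FY
def run(padsd,free):
    s=.45; C=padsd**2*np.array([[1,-1],[-1,1]])+s*s*np.array([[.0066,.0162],[.0162,.04]])+np.diag([.015**2,.03**2])
    W=np.linalg.inv(np.linalg.cholesky(C))
    def f(p):
        A,b,Dr,dh,dy,dz,dM=p
        e1=tF+dy*FZ+dz*FY-(A*np.sin(th+b)-d*Dr); e2=pM+dh*Lx+dM
        r=(W@np.vstack([e1,e2])); 
        pr=np.array([(A-.125)/.01,(Dr-.145)/.008,dh/(.03 if free else 1e-4),dy/(.002 if free else 1e-5),dz/(.002 if free else 1e-5),dM/(.03 if free else 1e-4)])
        q=r.ravel(); q=np.sign(q)*np.sqrt(2*(np.sqrt(1+q*q)-1)); return np.r_[q,pr]
    best=min((least_squares(f,[.125,b,.145,0,0,0,0]) for b in range(-3,4)),key=lambda r:r.cost)
    cov=np.linalg.inv(best.jac.T@best.jac); b=np.degrees(best.x[1])
    print(padsd,free,best.x.round(3),"theta bottom",((-180-b+180)%360-180).round(1),"+-",np.degrees(cov[1,1]**.5).round(1),"cost",best.cost.round(1))
if __name__=="__main__":
  for ps in (.03,.1,.3):
    for fr in (0,1): run(ps,fr)
  # paired look: g by tauF / total
  for x in np.c_[d,np.degrees(th),tF+d*.145,tF+pM+d*.145].round(2): print(x,end=' ')
E
python3 fit2.py
```

```text
0.03 0 [ 0.135 -0.917  0.144  0.    -0.     0.    -0.   ] theta bottom -127.5 +- 4.7 cost 50.9
0.03 1 [ 0.127 -0.919  0.145  0.008 -0.003  0.001 -0.073] theta bottom -127.4 +- 5.3 cost 39.2
0.1 0 [ 0.124 -1.185  0.145 -0.    -0.     0.    -0.   ] theta bottom -112.1 +- 10.2 cost 24.0
0.1 1 [ 1.250e-01  5.106e+00  1.440e-01 -4.000e-03 -0.000e+00  0.000e+00
 -3.900e-02] theta bottom -112.5 +- 10.4 cost 22.2
0.3 0 [ 0.122  4.385  0.144  0.     0.    -0.    -0.   ] theta bottom -71.2 +- 17.3 cost 16.8
0.3 1 [ 1.230e-01 -1.677e+00  1.440e-01 -1.000e-03  0.000e+00  0.000e+00
 -2.500e-02] theta bottom -83.9 +- 17.5 cost 16.2
[ 1.   26.3  -0.1  -0.06] [ 1.   31.1  -0.08 -0.08] [ 1.00e+00  3.59e+01 -6.00e-02 -2.00e-02] [ 1.00e+00  4.06e+01 -4.00e-02  5.00e-02] [ 1.   45.4  -0.13 -0.26] [-1.00e+00  3.93e+01 -1.10e-01 -3.00e-02] [-1.00e+00  3.45e+01 -7.00e-02 -1.00e-02] [-1.   29.7  -0.08  0.08] [-1.   24.9  -0.13 -0.13] [-1.   20.1  -0.16 -0.18] [-1.   15.4  -0.11 -0.03] [-1.    7.7  -0.04 -0.13] [-1.    0.   -0.01 -0.28] [-1.   -9.4  -0.26 -0.35] [ -1.   -16.6   -0.18  -0.19] [-1.00e+00 -2.38
[... 229 characters left out ...]
0 -7.14e+01 -7.00e-02  1.30e-01] [ -1.   -78.6   -0.12  -0.1 ] [-1.00e+00 -8.58e+01 -9.00e-02  2.00e-02] [-1.00e+00 -9.29e+01 -6.00e-02  9.00e-02] [-1.00e+00 -9.55e+01  2.00e-02  2.80e-01] [-1.000e+00 -1.042e+02  1.000e-02  2.300e-01] [  -1.   -111.4    -0.14   -0.35] [  -1.   -118.5     0.      0.15] [-1.000e+00 -1.257e+02 -5.000e-02 -5.000e-02] [-1.000e+00 -1.329e+02 -2.000e-02  3.000e-02] [-1.000e+00 -1.401e+02  2.000e-02  8.000e-02] [ 1.000e+00 -1.309e+02 -7.000e-02  1.400e-01] [ 1.000e+00 -1.236e+02 -4.000e-02  2.900e-01] [   1.   -116.5    -0.17   -0.12] [ 1.000e+00 -1.095e+02 -6.000e-02  1.800e-01] [ 1.000e+00 -1.024e+02 -5.000e-02  1.500e-01] [ 1.00e+00 -9.64e+01 -3.00e-02  2.60e-01]
```

The estimate depends on how much twisting moment the pads carry (−70° to −127°). I regrip gently at 7 N so the pads can carry hardly any moment, then sweep both ways again. The tangential force alone then gives the torque.

```bash

python3 -m creep '[{"tx":0,"ty":0,"tz":0,"rx":0,"ry":0,"rz":0},{"tx":0,"ty":0,"tz":0,"rx":0,"ry":0,"rz":0},{"tx":0,"ty":0,"tz":0,"rx":0,"ry":0,"rz":0}]' 0.03 7 ; python3 q.py
python3 -m creep '[{"tx":0,"ty":0,"tz":0,"rx":0,"ry":0,"rz":0},{"tx":0,"ty":0,"tz":0,"rx":0,"ry":0,"rz":0},{"tx":0,"ty":0,"tz":0,"rx":0,"ry":0,"rz":0}]' 0.01 7 ; python3 q.py
python3 -m creep '[{"tx":0.00365,"ty":0,"tz":0.00008,"rx":0,"ry":-2.4,"rz":0},{"tx":0.00548,"ty":0,"tz":0.00017,"rx":0,"ry":-3.6,"rz":0},{"tx":0.00548,"ty":0,"tz":0.00017,"rx":0,"ry":-3.6,"rz":0}]' >/dev/null; python3 q.py
python3 -m creep '[{"tx":0.00548,"ty":0,"tz":0.00017,"rx":0,"ry":-3.6,"rz":0}]' >/dev/null; python3 q.py
python3 -m creep '[{"tx":0.00548,"ty":0,"tz":0.00017,"rx":0,"ry":-3.6,"rz":0}]' >/dev/null; python3 q.py
python3 -m creep '[{"tx":0.00548,"ty":0,"tz":0.00017,"rx":0,"ry":-3.6,"rz":0}]' >/dev/null; python3 q.py
python3 -m creep '[{"tx":0.00548,"ty":0,"tz":0.00017,"rx":0,"ry":-3.6,"rz":0}]' >/dev/null; python3 q.py
python3 -m creep '[{"tx":0.00548,"ty":0,"tz":0.00017,"rx":0,"ry":-3.6,"rz":0}]' >/dev/null; python3 q.py
python3 -m creep '[{"tx":0.00548,"ty":0,"tz":0.00017,"rx":0,"ry":-3.6,"rz":0}]' >/dev/null; python3 q.py
python3 -m creep '[{"tx":0.00548,"ty":0,"tz":0.00017,"rx":0,"ry":-3.6,"rz":0}]' >/dev/null; python3 q.py
python3 -m creep '[{"tx":0.00548,"ty":0,"tz":0.00017,"rx":0,"ry":-3.6,"rz":0}]' >/dev/null; python3 q.py
python3 -m creep '[{"tx":0.00548,"ty":0,"tz":0.00017,"rx":0,"ry":-3.6,"rz":0}]' >/dev/null; python3 q.py
echo back
python3 -m creep '[{"tx":-0.00365,"ty":0,"tz":0.00008,"rx":0,"ry":2.4,"rz":0},{"tx":-0.00548,"ty":0,"tz":0.00017,"rx":0,"ry":3.6,"rz":0},{"tx":-0.00548,"ty":0,"tz":0.00017,"rx":0,"ry":3.6,"rz":0}]' >/dev/null; python3 q.py
python3 -m creep '[{"tx":-0.00548,"ty":0,"tz":0.00017,"rx":0,"ry":3.6,"rz":0}]' >/dev/null; python3 q.py
python3 -m creep '[{"tx":-0.00548,"ty":0,"tz":0.00017,"rx":0,"ry":3.6,"rz":0}]' >/dev/null; python3 q.py
python3 -m creep '[{"tx":-0.00548,"ty":0,"tz":0.00017,"rx":0,"ry":3.6,"rz":0}]' >/dev/null; python3 q.py
python3 -m creep '[{"tx":-0.00548,"ty":0,"tz":0.00017,"rx":0,"ry":3.6,"rz":0}]' >/dev/null; python3 q.py
python3 -m creep '[{"tx":-0.00548,"ty":0,"tz":0.00017,"rx":0,"ry":3.6,"rz":0}]' >/dev/null; python3 q.py
python3 -m creep '[{"tx":-0.00548,"ty":0,"tz":0.00017,"rx":0,"ry":3.6,"rz":0}]' >/dev/null; python3 q.py
python3 -m creep '[{"tx":-0.00548,"ty":0,"tz":0.00017,"rx":0,"ry":3.6,"rz":0}]' >/dev/null; python3 q.py
python3 -m creep '[{"tx":-0.00548,"ty":0,"tz":0.00017,"rx":0,"ry":3.6,"rz":0}]' >/dev/null; python3 q.py
python3 -m creep '[{"tx":-0.00548,"ty":0,"tz":0.00017,"rx":0,"ry":3.6,"rz":0}]' >/dev/null; python3 q.py
```

```text
time_s: 45.52
tool_pos: [0.5058, -0.0044, 0.1863]
tool_rot: [179.9, -22.8, 82.7]
force: [-0.2, 0.2, -0.2]
grip_width: 0.0298
t 45.52 alpha 22.5 tilt 22.8 rad 0.0821 FY 0.21 FZ -0.24 FX -0.27 tauF -0.009 padM 0.012
time_s: 45.9
tool_pos: [0.505, -0.004, 0.1858]
tool_rot: [-179.9, -22.8, 82.7]
force: [-3.7, 0.6, 2.6]
grip_width: 0.0201
t 45.90 alpha 22.5 tilt 22.8 rad 0.0814 FY 0.08 FZ 2.62 FX -3.70 tauF -0.087 padM 0.004
t 46.27 alpha 14.2 tilt 13.0 rad 0.0814 FY -2.94 FZ -1.56 FX -2.90 tauF 0.263 padM -0.006
t 46.40 alpha 10.6 tilt 9.4 rad 0.0814 FY -3.64 FZ -0.66 FX -3.14 tauF 0.301 padM 0.037
t 46.52 alpha 7.0 tilt 5.8 rad 0.0814 FY -3.39 FZ -0.13 FX -4.10 tauF 0.275 padM -0.068
t 46.65 alpha 3.4 tilt 2.2 rad 0.0814 FY -2.55 FZ -0.41 FX -2.27 tauF 0.210 padM -0.219
t 46.77 alpha -0.2 tilt -1.4 rad 0.0814 FY -3.00 FZ -0.08 FX -2.10 tauF 0.245 padM -0.160
t 46.90 alpha -3.8 tilt -5.0 rad 0.0814 FY -3.49 FZ 0.49 FX -2.28 tauF 0.286 padM -0.073
t 47.02 alpha -7.5 tilt -8.6 rad 0.0814 FY -2.64 FZ 0.88 FX -3.31 tauF 0.223 padM -0.279
t 47.15 alpha -11.1 tilt -12.2 rad 0.0814 FY -3.24 FZ 
[... 409 characters left out ...]
2 alpha -2.0 tilt -2.1 rad 0.0814 FY 0.94 FZ -4.49 FX -0.12 tauF -0.089 padM 0.121
t 48.15 alpha 1.6 tilt 1.5 rad 0.0813 FY 0.86 FZ -5.19 FX -0.37 tauF -0.058 padM 0.171
t 48.27 alpha 5.2 tilt 5.1 rad 0.0814 FY 1.13 FZ -5.58 FX -0.78 tauF -0.050 padM 0.191
t 48.40 alpha 8.8 tilt 8.7 rad 0.0814 FY 2.93 FZ -6.35 FX -0.20 tauF -0.157 padM -0.075
t 48.52 alpha 12.3 tilt 12.3 rad 0.0814 FY 2.56 FZ -6.34 FX -0.95 tauF -0.094 padM 0.079
t 48.65 alpha 15.8 tilt 15.9 rad 0.0813 FY 3.07 FZ -7.20 FX -0.04 tauF -0.081 padM 0.074
t 48.77 alpha 19.4 tilt 19.5 rad 0.0813 FY 2.98 FZ -7.05 FX -1.19 tauF -0.038 padM 0.213
t 48.90 alpha 22.9 tilt 23.1 rad 0.0814 FY 4.00 FZ -6.96 FX -0.71 tauF -0.079 padM 0.081
```

Summing the pad moment and tangential force, the round trips with both grips agree on +0.085 N m near θ≈−115°, so the bottom has been passed. I refit with total torque, then do one more round trip centred nearer −75°.

```bash

python3 -m creep '[{"tx":0,"ty":0,"tz":0,"rx":0,"ry":0,"rz":0},{"tx":0,"ty":0,"tz":0,"rx":0,"ry":0,"rz":0},{"tx":0,"ty":0,"tz":0,"rx":0,"ry":0,"rz":0}]' 0.04 10 ; python3 q.py
python3 -m creep '[{"tx":0.0122,"ty":0,"tz":0.0009,"rx":0,"ry":-8,"rz":0},{"tx":0.0122,"ty":0,"tz":0.0009,"rx":0,"ry":-8,"rz":0},{"tx":0.0122,"ty":0,"tz":0.0009,"rx":0,"ry":-8,"rz":0},{"tx":0.0122,"ty":0.0004,"tz":0.0009,"rx":0,"ry":-8,"rz":0},{"tx":0.0122,"ty":0,"tz":0.0009,"rx":0,"ry":-8,"rz":0},{"tx":0.0115,"ty":0,"tz":0.0008,"rx":0,"ry":-7.4,"rz":0},{"tx":0,"ty":0,"tz":0,"rx":0,"ry":0,"rz":0},{"tx":0,"ty":0,"tz":0,"rx":0,"ry":0,"rz":0}]' >/dev/null; python3 q.py
python3 - <<'E'
from h import *
s=env.read_camera("scene"); save("s7",s)
big=cv2.resize(s["pixels"][130:290,235:385],None,fx=4,fy=4,interpolation=cv2.INTER_CUBIC)[:600]; cv2.imwrite("pics/s7z.png",big[:,:,::-1])
px=s["pixels"].astype(int); m=(px[:,:,0]>70)&(px[:,:,1]>45)&(px[:,:,2]<35); m[:170]=0;m[250:]=0;m[:,:270]=0;m[:,345:]=0
print(np.argwhere(m)[:12].tolist())
E
python3 -m creep '[{"tx":0,"ty":0,"tz":0,"rx":0,"ry":0,"rz":0},{"tx":0,"ty":0,"tz":0,"rx":0,"ry":0,"rz":0},{"tx":0,"ty":0,"tz":0,"rx":0,"ry":0,"rz":0},{"tx":0,"ty":0,"tz":0,"rx":0,"ry":0,"rz":0}]' 0.01 10 ; python3 q.py
```

```text
time_s: 49.28
tool_pos: [0.5059, -0.004, 0.1864]
tool_rot: [179.9, -22.8, 82.8]
force: [-0.1, 0.5, 0.6]
grip_width: 0.0378
t 49.27 alpha 22.2 tilt 22.8 rad 0.0820 FY 0.45 FZ 0.63 FX -0.18 tauF -0.054 padM -0.086
t 50.27 alpha -24.4 tilt -24.5 rad 0.0814 FY -0.61 FZ -0.10 FX 0.10 tauF 0.042 padM 0.086
[[179, 330], [183, 334], [183, 335], [214, 283], [214, 284], [214, 285], [215, 284], [215, 285], [216, 285]]
time_s: 50.82
tool_pos: [0.5141, 0.0651, 0.1845]
tool_rot: [-179.9, 24.6, 82.6]
force: [-3.0, 0.5, 3.6]
grip_width: 0.0198
t 50.83 alpha -24.5 tilt -24.6 rad 0.0814 FY 0.07 FZ 3.63 FX -3.04 tauF 0.117 padM -0.224
```

View pics/s7z.png

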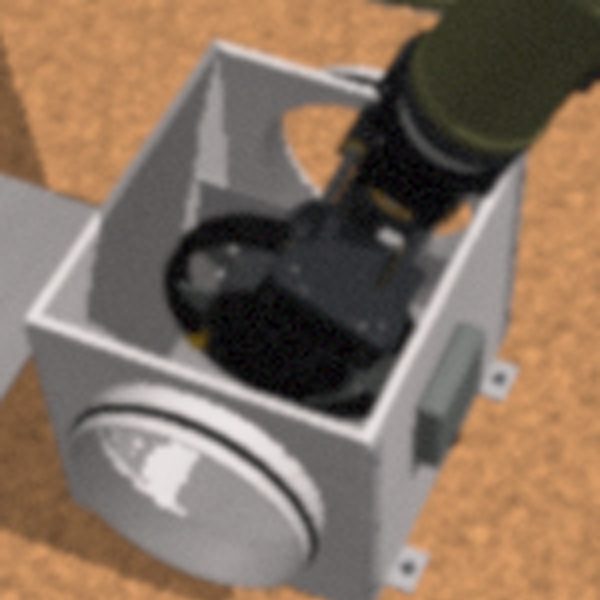

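The yellow mark is now at about (284.5,215) on the −Y side. I sweep + and back, sampling every row.

```bash

c() { python3 q.py; }
python3 -m creep '[{"tx":-0.00365,"ty":0.0004,"tz":0.00008,"rx":0,"ry":2.4,"rz":0},{"tx":-0.00456,"ty":0,"tz":0.00012,"rx":0,"ry":3,"rz":0},{"tx":-0.00456,"ty":0,"tz":0.00012,"rx":0,"ry":3,"rz":0}]' >/dev/null; c
python3 -m creep '[{"tx":-0.00456,"ty":0,"tz":0.00012,"rx":0,"ry":3,"rz":0}]' >/dev/null; c
python3 -m creep '[{"tx":-0.00456,"ty":0,"tz":0.00012,"rx":0,"ry":3,"rz":0}]' >/dev/null; c
python3 -m creep '[{"tx":-0.00456,"ty":0,"tz":0.00012,"rx":0,"ry":3,"rz":0}]' >/dev/null; c
python3 -m creep '[{"tx":-0.00456,"ty":0,"tz":0.00012,"rx":0,"ry":3,"rz":0}]' >/dev/null; c
python3 -m creep '[{"tx":-0.00456,"ty":0,"tz":0.00012,"rx":0,"ry":3,"rz":0}]' >/dev/null; c
python3 -m creep '[{"tx":-0.00456,"ty":0,"tz":0.00012,"rx":0,"ry":3,"rz":0}]' >/dev/null; c
python3 -m creep '[{"tx":-0.00456,"ty":0,"tz":0.00012,"rx":0,"ry":3,"rz":0}]' >/dev/null; c
python3 -m creep '[{"tx":-0.00456,"ty":0,"tz":0.00012,"rx":0,"ry":3,"rz":0}]' >/dev/null; c
python3 -m creep '[{"tx":-0.00456,"ty":0,"tz":0.00012,"rx":0,"ry":3,"rz":0}]' >/dev/null; c
python3 -m creep '[{"tx":-0.00456,"ty":0,"tz":0.00012,"rx":0,"ry":3,"rz":0}]' >/dev/null; c
python3 -m creep '[{"tx":-0.00456,"ty":0,"tz":0.00012,"rx":0,"ry":3,"rz":0}]' >/dev/null; c
python3 -m creep '[{"tx":-0.00456,"ty":0,"tz":0.00012,"rx":0,"ry":3,"rz":0}]' >/dev/null; c
python3 -m creep '[{"tx":-0.00456,"ty":0,"tz":0.00012,"rx":0,"ry":3,"rz":0}]' >/dev/null; c
echo back
python3 -m creep '[{"tx":0.00365,"ty":0,"tz":0.00008,"rx":0,"ry":-2.4,"rz":0},{"tx":0.00456,"ty":0,"tz":0.00012,"rx":0,"ry":-3,"rz":0},{"tx":0.00456,"ty":0,"tz":0.00012,"rx":0,"ry":-3,"rz":0}]' >/dev/null; c
python3 -m creep '[{"tx":0.00456,"ty":0,"tz":0.00012,"rx":0,"ry":-3,"rz":0}]' >/dev/null; c
python3 -m creep '[{"tx":0.00456,"ty":0,"tz":0.00012,"rx":0,"ry":-3,"rz":0}]' >/dev/null; c
python3 -m creep '[{"tx":0.00456,"ty":0,"tz":0.00012,"rx":0,"ry":-3,"rz":0}]' >/dev/null; c
python3 -m creep '[{"tx":0.00456,"ty":0,"tz":0.00012,"rx":0,"ry":-3,"rz":0}]' >/dev/null; c
python3 -m creep '[{"tx":0.00456,"ty":0,"tz":0.00012,"rx":0,"ry":-3,"rz":0}]' >/dev/null; c
python3 -m creep '[{"tx":0.00456,"ty":0,"tz":0.00012,"rx":0,"ry":-3,"rz":0}]' >/dev/null; c
python3 -m creep '[{"tx":0.00456,"ty":0,"tz":0.00012,"rx":0,"ry":-3,"rz":0}]' >/dev/null; c
python3 -m creep '[{"tx":0.00456,"ty":0,"tz":0.00012,"rx":0,"ry":-3,"rz":0}]' >/dev/null; c
python3 -m creep '[{"tx":0.00456,"ty":0,"tz":0.00012,"rx":0,"ry":-3,"rz":0}]' >/dev/null; c
python3 -m creep '[{"tx":0.00456,"ty":0,"tz":0.00012,"rx":0,"ry":-3,"rz":0}]' >/dev/null; c
python3 -m creep '[{"tx":0.00456,"ty":0,"tz":0.00012,"rx":0,"ry":-3,"rz":0}]' >/dev/null; c
```

```text
t 51.20 alpha -17.1 tilt -15.9 rad 0.0813 FY 1.38 FZ 0.93 FX -5.09 tauF -0.085 padM 0.131
t 51.33 alpha -14.1 tilt -12.9 rad 0.0813 FY 2.03 FZ 0.64 FX -4.78 tauF -0.147 padM 0.002
t 51.45 alpha -11.1 tilt -9.9 rad 0.0813 FY 1.45 FZ 0.28 FX -4.73 tauF -0.112 padM 0.121
t 51.58 alpha -8.1 tilt -6.9 rad 0.0813 FY 2.59 FZ 0.70 FX -5.96 tauF -0.201 padM -0.079
t 51.70 alpha -5.1 tilt -3.9 rad 0.0813 FY 1.63 FZ 0.95 FX -5.62 tauF -0.125 padM 0.115
t 51.83 alpha -2.1 tilt -0.9 rad 0.0813 FY 1.98 FZ 1.37 FX -5.68 tauF -0.157 padM 0.136
t 51.95 alpha 0.9 tilt 2.1 rad 0.0813 FY 2.24 FZ 1.85 FX -5.50 tauF -0.184 padM 0.024
t 52.08 alpha 3.9 tilt 5.1 rad 0.0813 FY 2.22 FZ 1.40 FX -5.35 tauF -0.188 padM 0.058
t 52.20 alpha 6.9 tilt 8.1 rad 0.0813 FY 2.62 FZ 1.37 FX -5.85 tauF -0.225 padM -0.035
t 52.33 alpha 10.0 tilt 11.1 rad 0.0813 FY 1.73 FZ 1.95 FX -6.46 tauF -0.166 padM 0.180
t 52.45 alpha 13.0 tilt 14.1 rad 0.0813 FY 2.25 FZ 2.70 FX -6.53 tauF -0.228 padM 0.038
t 52.58 alpha 16.0 tilt 17.1 rad 0.0813 FY 1.62 FZ 2.05 FX -6.29 tauF -0.173 padM 0.234
t 52.70 alpha 19.0 tilt 20.1 rad 0.0813 FY 
[... 503 characters left out ...]
 3.4 tilt 2.3 rad 0.0812 FY -1.90 FZ 2.88 FX -6.34 tauF 0.140 padM -0.230
t 53.83 alpha 0.3 tilt -0.7 rad 0.0812 FY -2.03 FZ 3.03 FX -5.77 tauF 0.163 padM -0.267
t 53.95 alpha -2.7 tilt -3.7 rad 0.0812 FY -2.25 FZ 2.97 FX -5.31 tauF 0.194 padM -0.174
t 54.08 alpha -5.8 tilt -6.7 rad 0.0812 FY -3.31 FZ 3.49 FX -6.65 tauF 0.296 padM 0.005
t 54.20 alpha -8.8 tilt -9.7 rad 0.0812 FY -2.50 FZ 3.25 FX -5.52 tauF 0.241 padM -0.111
t 54.33 alpha -11.8 tilt -12.7 rad 0.0812 FY -2.41 FZ 3.46 FX -5.72 tauF 0.250 padM -0.085
t 54.45 alpha -14.9 tilt -15.7 rad 0.0812 FY -2.61 FZ 2.93 FX -6.04 tauF 0.266 padM -0.184
t 54.58 alpha -17.9 tilt -18.7 rad 0.0812 FY -2.22 FZ 3.06 FX -5.90 tauF 0.248 padM -0.185
```

```bash
cat > fit3.py <<'E'
import re,numpy as np, fit2
from scipy.optimize import least_squares
D=fit2.D
low_m="14.2 -2.94 -1.56 .263 -.006;10.6 -3.64 -.66 .301 .037;7 -3.39 -.13 .275 -.068;3.4 -2.55 -.41 .21 -.219;-.2 -3 -.08 .245 -.16;-3.8 -3.49 .49 .286 -.073;-7.5 -2.64 .88 .223 -.279;-11.1 -3.24 1.47 .282 -.125;-14.7 -3.09 1.73 .28 -.177;-18.3 -3.61 2.16 .334 -.016"
low_p="-9.4 .78 -3.83 -.114 .021;-5.6 1.58 -4.45 -.163 -.033;-2 .94 -4.49 -.089 .121;1.6 .86 -5.19 -.058 .171;5.2 1.13 -5.58 -.05 .191;8.8 2.93 -6.35 -.157 -.075;12.3 2.56 -6.34 -.094 .079;15.8 3.07 -7.2 -.081 .074;19.4 2.98 -7.05 -.038 .213;22.9 4 -6.96 -.079 .081"
l_p="-17.1 1.38 .93 -.085 .131;-14.1 2.03 .64 -.147 .002;-11.1 1.45 .28 -.112 .121;-8.1 2.59 .7 -.201 -.079;-5.1 1.63 .95 -.125 .115;-2.1 1.98 1.37 -.157 .136;.9 2.24 1.85 -.184 .024;3.9 2.22 1.4 -.188 .058;6.9 2.62 1.37 -.225 -.035;10 1.73 1.95 -.166 .18;13 2.25 2.7 -.228 .038;16 1.62 2.05 -.173 .234;19 2.31 2.62 -.247 .065;22 2.14 2.91 -.25 .109"
l_m="15.5 -1.89 .98 .127 -.25;12.4 -2.36 2.29 .147 -.243;9.4 -2.97 1.97 .212 -.057;6.4 -3 1.26 .23 -.092;3.4 -1.9 2.88 .14 -.23;.3 -2.03 3.03 .163 -.267;-2.7 -2.25 2.97 .194 -.174;-5.8 -3.31 3.49 .296 .005;-8.8 -2.5 3.25 .241 -.111;-11.8 -2.41 3.46 .25 -.085;-14.9 -2.61 2.93 .266 -.184;-17.9 -2.22 3.06 .248 -.185"
def blk(s,d,off): return np.array([[d,off]+[float(v) for v in r.split()] for r in s.split(";")])
L=np.vstack([blk(l_p,1,-71.5),blk(l_m,-1,-71.5)]); Q=np.vstack([blk(low_m,-1,-119),blk(low_p,1,-119)])
for name,X in (("all",np.vstack([D,Q,L])),("last",L),("low+last",np.vstack([Q,L])),("roundtrips",np.vstack([D[:11],D[26:],Q,L]))):
  d,off,al,FY,FZ,tF,pM=X.T; th=np.radians(off+al)
  for w in (0,.5,1):
    for fr in (1e-4,.03):
      y=tF+w*pM
      f=lambda p:np.r_[(p[0]*np.sin(th-p[1]-np.pi)-d*p[2]+p[3]-y)/.1,(p[0]-.125)/.01,(p[2]-.145)/(.03 if w<1 else .03),p[3]/fr]
      r=min((least_squares(f,[.125,b,.145,0],loss='soft_l1') for b in (-2.5,-1.5,-.5,.5)),key=lambda r:r.cost)
      cv=np.linalg.inv(r.jac.T@r.jac); print(name,w,fr,"bottom",np.degrees(r.x[1]).round(1),"+-",np.degrees(cv[1,1]**.5).round(1),r.x[[0,2,3]].round(3),"cost",r.cost.round(1))
E
python3 fit3.py
python3 - <<'E'
from h import *
s=env.read_camera("scene")
for q in ((324.7,232.7),(284.3,214.8)):
    o,d=ray(s,*q); p=o+d*(((S-o)@AX)/(d@AX)); r=p-S; print(np.linalg.norm(r),np.degrees(np.arctan2(-(r@AY),r[2])))
E
```

```text
all 0 0.0001 bottom -85.4 +- 7.8 [0.121 0.156 0.   ] cost 18.8
all 0 0.03 bottom -86.3 +- 11.2 [0.122 0.156 0.002] cost 18.8
all 0.5 0.0001 bottom -76.2 +- 8.5 [0.12  0.132 0.   ] cost 23.1
all 0.5 0.03 bottom -82.3 +- 12.6 [0.121 0.132 0.011] cost 23.0
all 1 0.0001 bottom -62.1 +- 10.6 [0.12  0.106 0.   ] cost 47.7
all 1 0.03 bottom -73.4 +- 15.6 [0.121 0.106 0.018] cost 47.5
last 0 0.0001 bottom -64.3 +- 10.0 [0.126 0.178 0.   ] cost 2.2
last 0 0.03 bottom -64.6 +- 17.2 [0.126 0.178 0.001] cost 2.2
last 0.5 0.0001 bottom -72.6 +- 11.6 [ 0.126  0.136 -0.   ] cost 5.8
last 0.5 0.03 bottom -72.5 +- 18.2 [ 0.126  0.136 -0.   ] cost 5.8
last 1 0.0001 bottom -81.0 +- 13.7 [ 0.125  0.094 -0.   ] cost 13.1
last 1 0.03 bottom -80.8 +- 19.7 [ 0.125  0.094 -0.   ] cost 13.1
low+last 0 0.0001 bottom -64.8 +- 9.0 [ 0.125  0.177 -0.   ] cost 3.8
low+last 0 0.03 bottom -61.9 +- 17.2 [ 0.125  0.177 -0.005] cost 3.8
low+last 0.5 0.0001 bottom -70.9 +- 10.0 [ 0.125  0.132 -0.   ] cost 11.7
low+last 0.5 0.03 bottom -68.3 +- 18.2 [ 0.125  0.133 -0.005] cost 11.7
low+last 1 0.0001 bottom -76.6 +- 11.4 [ 0.125  0.086 -0.   ] cost 24.9
low+last 1 0.03 bottom -74.2 +- 19.0 [ 0.125  0.086 -0.005] cost 24.9
roundtrips 0 0.0001 bottom -75.8 +- 8.8 [ 0.118  0.167 -0.   ] cost 14.0
roundtrips 0 0.03 bottom -74.4 +- 13.5 [ 0.118  0.167 -0.002] cost 14.0
roundtrips 0.5 0.0001 bottom -76.3 +- 9.5 [0.12  0.132 0.   ] cost 19.8
roundtrips 0.5 0.03 bottom -83.1 +- 13.2 [0.121 0.132 0.012] cost 19.7
roundtrips 1 0.0001 bottom -73.9 +- 11.1 [0.122 0.096 0.   ] cost 39.6
roundtrips 1 0.03 bottom -86.9 +- 14.4 [0.123 0.096 0.024] cost 39.1
0.08730075117796947 -146.5407078767334
0.08799035032355755 129.67428490788188
```

Last grip: the weight crosses zero near α≈0. I do one more pass in the same grip to firm it up, ending near α≈−3.

```bash

c() { python3 q.py; }
python3 -m creep '[{"tx":-0.00365,"ty":0,"tz":0.00008,"rx":0,"ry":2.4,"rz":0},{"tx":-0.00456,"ty":0,"tz":0.00012,"rx":0,"ry":3,"rz":0},{"tx":-0.00456,"ty":0,"tz":0.00012,"rx":0,"ry":3,"rz":0}]' >/dev/null; c
python3 -m creep '[{"tx":-0.00456,"ty":0,"tz":0.00012,"rx":0,"ry":3,"rz":0}]' >/dev/null; c
python3 -m creep '[{"tx":-0.00456,"ty":0,"tz":0.00012,"rx":0,"ry":3,"rz":0}]' >/dev/null; c
python3 -m creep '[{"tx":-0.00456,"ty":0,"tz":0.00012,"rx":0,"ry":3,"rz":0}]' >/dev/null; c
python3 -m creep '[{"tx":-0.00456,"ty":0,"tz":0.00012,"rx":0,"ry":3,"rz":0}]' >/dev/null; c
python3 -m creep '[{"tx":-0.00456,"ty":0,"tz":0.00012,"rx":0,"ry":3,"rz":0}]' >/dev/null; c
python3 -m creep '[{"tx":-0.00456,"ty":0,"tz":0.00012,"rx":0,"ry":3,"rz":0}]' >/dev/null; c
python3 -m creep '[{"tx":-0.00456,"ty":0,"tz":0.00012,"rx":0,"ry":3,"rz":0}]' >/dev/null; c
python3 -m creep '[{"tx":-0.00456,"ty":0,"tz":0.00012,"rx":0,"ry":3,"rz":0}]' >/dev/null; c
python3 -m creep '[{"tx":-0.00456,"ty":0,"tz":0.00012,"rx":0,"ry":3,"rz":0}]' >/dev/null; c
python3 -m creep '[{"tx":-0.00456,"ty":0,"tz":0.00012,"rx":0,"ry":3,"rz":0}]' >/dev/null; c
echo back
python3 -m creep '[{"tx":0.00365,"ty":0,"tz":0.00008,"rx":0,"ry":-2.4,"rz":0},{"tx":0.00456,"ty":0,"tz":0.00012,"rx":0,"ry":-3,"rz":0},{"tx":0.00456,"ty":0,"tz":0.00012,"rx":0,"ry":-3,"rz":0}]' >/dev/null; c
python3 -m creep '[{"tx":0.00456,"ty":0,"tz":0.00012,"rx":0,"ry":-3,"rz":0}]' >/dev/null; c
python3 -m creep '[{"tx":0.00456,"ty":0,"tz":0.00012,"rx":0,"ry":-3,"rz":0}]' >/dev/null; c
python3 -m creep '[{"tx":0.00456,"ty":0,"tz":0.00012,"rx":0,"ry":-3,"rz":0}]' >/dev/null; c
```

```text
t 55.00 alpha -10.9 tilt -9.8 rad 0.0811 FY 2.47 FZ -1.28 FX -5.53 tauF -0.216 padM 0.045
t 55.12 alpha -7.8 tilt -6.8 rad 0.0811 FY 2.86 FZ -0.87 FX -6.00 tauF -0.240 padM 0.040
t 55.25 alpha -4.7 tilt -3.8 rad 0.0811 FY 2.26 FZ -2.10 FX -4.94 tauF -0.197 padM 0.181
t 55.38 alpha -1.7 tilt -0.8 rad 0.0811 FY 2.17 FZ -0.54 FX -5.60 tauF -0.177 padM 0.299
t 55.50 alpha 1.4 tilt 2.2 rad 0.0811 FY 2.84 FZ -0.11 FX -6.11 tauF -0.230 padM 0.156
t 55.62 alpha 4.4 tilt 5.2 rad 0.0811 FY 3.10 FZ -1.45 FX -5.53 tauF -0.242 padM 0.096
t 55.75 alpha 7.4 tilt 8.2 rad 0.0811 FY 3.29 FZ -1.17 FX -5.15 tauF -0.252 padM 0.166
t 55.88 alpha 10.4 tilt 11.2 rad 0.0811 FY 3.75 FZ -1.58 FX -5.22 tauF -0.276 padM 0.042
t 56.00 alpha 13.4 tilt 14.1 rad 0.0811 FY 3.25 FZ -0.86 FX -5.81 tauF -0.240 padM 0.198
t 56.12 alpha 16.4 tilt 17.1 rad 0.0811 FY 3.24 FZ -0.15 FX -6.40 tauF -0.249 padM 0.157
t 56.25 alpha 19.4 tilt 20.1 rad 0.0811 FY 3.15 FZ -0.84 FX -6.33 tauF -0.218 padM 0.280
back
t 56.62 alpha 13.0 tilt 11.3 rad 0.0812 FY -2.09 FZ -0.98 FX -5.46 tauF 0.183 padM -0.130
t 56.75 alpha 10.0 tilt 8.3 rad 0.0812 FY -1.85 FZ -0.46 FX -6.60 tauF 0.154 padM -0.120
t 56.88 alpha 7.0 tilt 5.3 rad 0.0812 FY -2.41 FZ 0.27 FX -6.05 tauF 0.191 padM -0.093
t 57.00 alpha 4.0 tilt 2.3 rad 0.0812 FY -2.80 FZ 1.65 FX -6.59 tauF 0.217 padM -0.067
```

All passes put the zero crossing at α ≈ −6 to +4. I stop at about α = 0, firm up the grip, and let it settle.

```bash

python3 -m creep '[{"tx":0.00456,"ty":0,"tz":0.00012,"rx":0,"ry":-3,"rz":0},{"tx":0.0015,"ty":0,"tz":0,"rx":0,"ry":-1,"rz":0},{"tx":0,"ty":0,"tz":0,"rx":0,"ry":0,"rz":0},{"tx":0,"ty":0,"tz":0,"rx":0,"ry":0,"rz":0}]' 0.01 15; python3 q.py
python3 -m creep '[{"tx":0,"ty":0,"tz":0,"rx":0,"ry":0,"rz":0},{"tx":0,"ty":0,"tz":0,"rx":0,"ry":0,"rz":0},{"tx":0,"ty":0,"tz":0,"rx":0,"ry":0,"rz":0},{"tx":0,"ty":0,"tz":0,"rx":0,"ry":0,"rz":0},{"tx":0,"ty":0,"tz":0,"rx":0,"ry":0,"rz":0},{"tx":0,"ty":0,"tz":0,"rx":0,"ry":0,"rz":0}]' 0.01 20; python3 q.py
python3 - <<'E'
from h import *
save("t9",env.read_camera("top"));save("s9",env.read_camera("scene"));print(env.get_obs()["joint_velocities"].round(2))
E
```

```text
time_s: 57.5
tool_pos: [0.5096, 0.0307, 0.1921]
tool_rot: [-179.9, 1.4, 82.6]
force: [-5.6, 0.5, 3.2]
grip_width: 0.0199
t 57.50 alpha -1.0 tilt -1.4 rad 0.0811 FY -0.26 FZ 3.17 FX -5.58 tauF 0.026 padM -0.092
time_s: 58.25
tool_pos: [0.5096, 0.0307, 0.1921]
tool_rot: [-179.9, 1.4, 82.5]
force: [-5.8, 0.1, 2.4]
grip_width: 0.0197
t 58.25 alpha -1.0 tilt -1.4 rad 0.0812 FY -0.66 FZ 2.43 FX -5.74 tauF 0.057 padM 0.084
[-0.08  0.02 -0.05 -0.06 -0.01  0.1  -0.02]
```

View pics/s9.png

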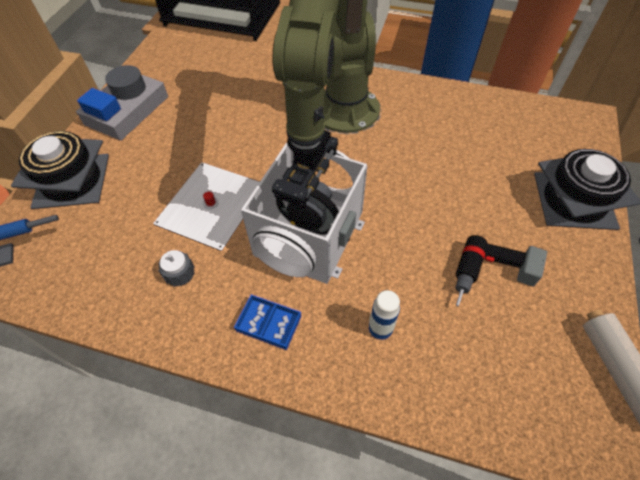

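View pics/t9.png

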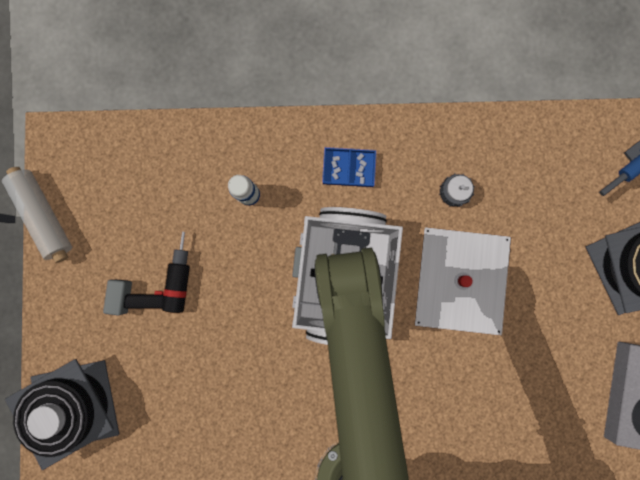

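Both views show the cover flat at (463,281) in the top view with a clear gap to the casing, and the bystanders in their original places. The side force has relaxed at rest, so I average it as a last check on the pull.

```bash
python3 - <<'E'
from h import *
L=[]
for i in range(30):
    env.read_camera("wrist"); o=env.get_obs(); al=-np.radians(o["tool_rot"][1]); R=Ro.from_euler('xyz',o["tool_rot"],degrees=True).as_matrix()
    g=o["tool_pos"]+.006*R[:,2]-S; F=o["force"]
    tF=np.cross(g,F)@AX; Mb=o["wrist_torque"]@AX+.10*np.cos(al)+1.2*np.sin(al); L.append([F@AY,F[2],tF,Mb,Mb+np.cross(-.2*R[:,2],F)@AX])
L=np.array(L); print(o["time_s"],L[:10].mean(0).round(3),L[10:20].mean(0).round(3),L[20:].mean(0).round(3), L.std(0).round(3))
E
```

```text
59.85 [-0.119  2.089  0.013 -0.109 -0.075] [ 0.255  2.223 -0.017 -0.11  -0.15 ] [ 0.134  2.37  -0.007 -0.118 -0.133] [0.523 0.573 0.043 0.032 0.111]
```

```bash
cat >> fit3.py <<'E'
print("---- with trip B")
b_p="-10.9 2.47 -1.28 -.216 .045;-7.8 2.86 -.87 -.24 .04;-4.7 2.26 -2.1 -.197 .181;-1.7 2.17 -.54 -.177 .299;1.4 2.84 -.11 -.23 .156;4.4 3.1 -1.45 -.242 .096;7.4 3.29 -1.17 -.252 .166;10.4 3.75 -1.58 -.276 .042;13.4 3.25 -.86 -.24 .198;16.4 3.24 -.15 -.249 .157;19.4 3.15 -.84 -.218 .28"
b_m="13 -2.09 -.98 .183 -.13;10 -1.85 -.46 .154 -.12;7 -2.41 .27 .191 -.093;4 -2.8 1.65 .217 -.067"
B=np.vstack([blk(b_p,1,-71.5),blk(b_m,-1,-71.5)])
for name,X in (("all",np.vstack([D,Q,L,B])),("last2",np.vstack([L,B])),("low+last2",np.vstack([Q,L,B]))):
  d,off,al,FY,FZ,tF,pM=X.T; th=np.radians(off+al)
  for w in (0,.5,.8,1):
      y=tF+w*pM
      f=lambda p:np.r_[(p[0]*np.sin(th-p[1]-np.pi)-d*p[2]-y)/.1,(p[0]-.125)/.01,(p[2]-.145)/.03]
      r=min((least_squares(f,[.125,b,.145],loss='soft_l1') for b in (-2.5,-1.5,-.5,.5)),key=lambda r:r.cost)
      print(name,w,"alpha of bottom",(np.degrees(r.x[1])+71.5).round(1),r.x[[0,2]].round(3))
E
python3 fit3.py | sed -n '/----/,$p'
```

```text
---- with trip B
all 0 alpha of bottom -14.6 [0.122 0.164]
all 0.5 alpha of bottom -4.1 [0.119 0.134]
all 0.8 alpha of bottom 3.8 [0.119 0.116]
all 1 alpha of bottom 9.4 [0.12  0.103]
last2 0 alpha of bottom 1.8 [0.126 0.192]
last2 0.5 alpha of bottom -0.8 [0.125 0.14 ]
last2 0.8 alpha of bottom -1.9 [0.125 0.112]
last2 1 alpha of bottom -2.8 [0.125 0.091]
low+last2 0 alpha of bottom 1.9 [0.125 0.186]
low+last2 0.5 alpha of bottom 0.1 [0.125 0.136]
low+last2 0.8 alpha of bottom -0.6 [0.124 0.107]
low+last2 1 alpha of bottom -1.1 [0.124 0.086]
```

The combined fit puts the heavy side down at α ≈ −1°, which is where the tool stands. I hand in.

```bash
python3 - <<'E'
from cell import env
o=env.get_obs(); print(o["time_s"],o["grip_width"],o["force"].round(1)); print(env.sign_off())
E
```

```text
59.85 0.019786271622638046 [-6.5  0.5  1.7]
the job is handed in; nothing more can be done
None
```

The job was handed in at 59.9 s of the 72 s allowed. I think the heavy side is within the 20° tolerance, but that rests on noisy force readings. No verdict was returned.

**Cover:** I lifted it off by the knob, set it down flat to the right of the fan and let it go. The last pictures show it lying flat and clear of everything, with the bystanders where they stood.

**Wheel:** I turned the wheel back and forth over several grips and separated bearing drag from the weight pull. It ended about 70–85° from where it started, where the weight pull is about zero. It is gripped at 20 N and standing still.

**Last checks:**
- **What agreed:** The last three sweeps, all made with a light grip, put the heavy side straight down within about 3° of the final position.
- **What varied:** Fits to all the data spread from about −15° to +9° around it, depending on how much twist the finger pads are assumed to carry.
- **What disagreed:** A final average at rest showed almost no sideways force. It also showed a leftover moment of about −0.12 N m, which I put down to pad and bearing stiction and did not resolve.
- **Rotation count:** After the main turn, the yellow mark showed about 84° of rotation where adding up the strokes gave 96°. The wheel may have slipped a little at regrasps, so I relied on the final grip's own sweeps.

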